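# Put the colour filters back in their drawer

## Robot

A 7-joint arm with a two-finger parallel gripper is mounted at the origin on the work surface. World frame = base frame: x ahead of the robot, y to its left, z up, the work surface at z = 0. Lengths are in m, angles in rad, forces in N, time in s.
With the tool pointing down it reaches from about 0.425 to 0.875 m from the base axis. Payload 4.7 kg.
Tool frame: the origin (TCP) lies at the centre of the arm's flange, where the gripper is bolted on; the fingertips stand 173 mm ahead of it and the grasp point (between the pads) lies 155 mm ahead of it; x points along the fingers, y is the direction in which the jaws open and shut, and the axes are right-handed (so a half turn about x gives the same grasp; the last joint's range is limited). The gripper opens to 85 mm and grips with 20 to 120 N. Pads are 22 mm wide; open, the fingers measure 114 mm over their backs; the gripper's body (76 mm by 85 mm) begins 54 mm behind the grasp point. The pads swing forward as they close: fully open they stand 13 mm farther back than shut.
Start: joints at [1.179, 0.321, -0.07, 1.45, 0.023, 1.371, -0.057], TCP at [0.257, -0.597, 0.405] pointing down, gripper open.
Joint ranges: [-2.86, 2.86], [-0.3, 2.09], [-1.38, 1.24], [0.06, 2.45], [-1.56, 4.7], [0.09, 2.05], [-2.69, 2.69]. Speed limits (rad/s): [2.57, 2.57, 3.14, 3.14, 3.14, 3.14, 3.14].

## Interface

Orientations are given as a rotation vector (axis times angle).
In Python, from plant import manip, optics gives the robot as it stands.
- The arm moves only by the tool send_rows, never from a script. Its argument "motion" is a list of rows, each a list of 5 numbers: the gripper command: -1 is shut, 1 is fully open, values between are in proportion, then the shift along the tool's x, y, z in units of 40 mm (1.0 is 40 mm), then the turn about the tool's x in units of 5 degrees (1.0 is 5 degrees). In form: [[jaw, tx, ty, tz, roll], ...]. A call has 1 to 12 rows; each row shifts and turns the commanded pose from where the row before left it, along the tool's axes as they then stand; what a row does not reach is not made up. A row lasts 1/10 s, in which the tool goes at most 50 mm and 8.59 degrees, less where a joint would pass 70% of its speed; a pose out of reach is approached as far as the arm can. A call is refused whole if a number of a shift passes 1 or a number of a turn 1, either way. A call with a gripper value outside its range is refused whole. The fingers move at their own pace and stop on an object; the grip force is fixed at half the most. Time passes only in rows, so rows that do not move let the fingers close. It gives the time, the measured TCP pose, the force and the opening at its end, in the units of the state.
- manip.sense(): the state, without advancing time (a new reading comes with each control period).
- optics.grab_frame(name): name is "scene" or "top"; returns (picture, depth): 400x640x3 uint8, red, green, blue; 400x640 float32, m along the optical axis (not along the pixel's ray), 0 where there is no reading.
- optics.camera_info(name): a dict with "intrinsics" (3x3 intrinsics, pixels), "extrinsics" (4x4, takes a point from camera to world coordinates). Camera axes: x right, y down, z forward; pixel columns grow to the right and rows downward; lengths in m; the calibration is good to about 2 mm. A picture is of the moment at which its call begins. camera_info takes no time and is no camera call.
- manip.job_done(): hands the job in, once; it reports no verdict.
The state is a dict: "time": time; "q": joint angles; "dq": joint speeds; "joint_torque": joint torques, N m; "tool_pos": TCP position; "ee_rot": TCP orientation; "contact_force": force on the tool from outside, world axes, zero at the start; "wrist_torque": the same for the moment, N m; "finger_gap": finger opening in m.
Only numpy, scipy, OpenCV 4.12 (cv2) and the standard library are available. Lean on these libraries where they do the work, as an engineer would, in place of code of your own. Each camera call takes 0.05 s, during which the arm holds its last target.

## Task

First take whatever does not belong in the filter drawer (eyepiece, brass T-ring or rubber eyecup, in any compartment) and set it inside the cork tray. Then lay every colour filter flat on the floor of the open drawer (not stacked), in the compartment marked by the plate of its own colour on top of the cabinet, and when all are in, push the drawer gently and fully shut. Leave the black dust cap and the other things where they are.

Things in the scene. Friction and masses are not known exactly. Their poses are not given: they have to be found in the camera images.
- cabinet: low grey cabinet, 185 deep, 360 wide, 66 mm high, with one full-width drawer in its front. Origin: on the table, in the middle of the lower front edge of the cabinet itself (not of the drawer); its x axis points from the front to the back, y along its width, z up. It does not move.
- drawer (a joint): how far the drawer is pulled out, m: 0 shut, 0.155 the limit; it slides along the cabinet's -x, needs about 2 N, and stays where it is left. It starts about 138 to 153 mm open.
- drawer_floor (a point): middle of the drawer's inner floor (moves with it), 13 mm above the table; axes as the cabinet's. Inside 155 (x) by 322 mm (y); walls and partitions 5 mm thick, outer walls 40 mm and partitions 36 mm above the floor. Two partitions along x at y = +-53.5 mm make three compartments about 104 mm wide, middles at y = -107, 0, 107 mm. What lies behind the cabinet's front edge is covered by it.
- drawer_handle (a point): middle of the steel bar handle of the drawer (bar about 10 mm thick, 110 mm long, along y; 35 mm in front of the front panel's outer face; 40 mm above the table); moves with the drawer. The front panel is 360 wide, 12 mm thick, its top 58 mm above the table, its inner face 80 mm in front of drawer_floor.
- tag_blue: blue plate, 40 x 80 x 4 mm, fixed on top of the cabinet behind its front edge, in line (same y in the cabinet's frame) with the compartment that it marks for blue filters; origin under its centre, axes as the cabinet's. Which plate is where differs from start to start.
- tag_red: red plate, 40 x 80 x 4 mm, fixed on top of the cabinet behind its front edge, in line (same y in the cabinet's frame) with the compartment that it marks for red filters; origin under its centre, axes as the cabinet's. Which plate is where differs from start to start.
- tag_yellow: yellow plate, 40 x 80 x 4 mm, fixed on top of the cabinet behind its front edge, in line (same y in the cabinet's frame) with the compartment that it marks for yellow filters; origin under its centre, axes as the cabinet's. Which plate is where differs from start to start.
- blue1_mid (a point): centre (half-way up) of a filter cell with blue glass on both faces, in an aluminium rim: a disc of 38 mm diameter, 14 mm thick, about 30 g, lying flat somewhere right of the drawer; z is the disc's axis. Two per colour exist; any may be absent.
- blue2_mid (a point): centre (half-way up) of a filter cell with blue glass on both faces, in an aluminium rim: a disc of 38 mm diameter, 14 mm thick, about 30 g, lying flat somewhere right of the drawer; z is the disc's axis. Two per colour exist; any may be absent.
- red1_mid (a point): centre (half-way up) of a filter cell with red glass on both faces, in an aluminium rim: a disc of 38 mm diameter, 14 mm thick, about 30 g, lying flat somewhere right of the drawer; z is the disc's axis. Two per colour exist; any may be absent.
- red2_mid (a point): centre (half-way up) of a filter cell with red glass on both faces, in an aluminium rim: a disc of 38 mm diameter, 14 mm thick, about 30 g, lying flat somewhere right of the drawer; z is the disc's axis. Two per colour exist; any may be absent.
- yellow1_mid (a point): centre (half-way up) of a filter cell with yellow glass on both faces, in an aluminium rim: a disc of 38 mm diameter, 14 mm thick, about 30 g, lying flat somewhere right of the drawer; z is the disc's axis. Two per colour exist; any may be absent.
- yellow2_mid (a point): centre (half-way up) of a filter cell with yellow glass on both faces, in an aluminium rim: a disc of 38 mm diameter, 14 mm thick, about 30 g, lying flat somewhere right of the drawer; z is the disc's axis. Two per colour exist; any may be absent.
- eyepiece_mid (a point): centre (half-way up) of a stubby silver eyepiece with a black grip band: an upright cylinder of 42 mm diameter, 34 mm high, about 90 g. If present it stands in a drawer compartment at the start.
- tring_mid (a point): centre of a brass T-ring, 46 mm outer and 32 mm inner diameter, 14 mm high, about 40 g. If present it lies in a drawer compartment at the start.
- eyecup_mid (a point): centre (half-way up) of a black rubber eyecup: an upright cylinder of 44 mm diameter, 22 mm high, about 30 g. If present it stands in a drawer compartment at the start.
- corktray: fixed cork-floored tray with dark wooden edges, 120 (x) by 156 mm (y) outside, edges 6 mm thick and 14 mm high, floor 4 mm above the table; origin under its centre, on the table.
- cleaner_mid (a point): bystander: small bottle, 36 mm diameter, 85 mm high; centre, half-way up.
- dustcap_mid (a point): bystander: plain black dust cap without glass, 38 mm diameter, 12 mm high, among the filters; centre.
- hexkey_mid (a point): bystander: dark steel hex key, L-shaped, 70 x 30 mm, 8 mm thick, lying behind the filters; middle of its long leg, which lies along its y.
- mug_mid (a point): bystander: blue mug, 80 mm diameter, 90 mm high, left of the cabinet; centre, half-way up.
Things that resemble listed ones, but are neither listed nor needed, are in the scene too. What is shaped like the part that bears eyecup_mid but green is not meant. What is shaped like the part that bears blue1_mid but green is not meant.

How it is judged:
On the way, in this order (a step that is already met when the one before it is completed fails the run):
1. every eyepiece, T-ring or eyecup that was in the drawer rests inside the cork tray (x of eyepiece_mid in the frame of corktray between -0.056 and 0.056 m and y of eyepiece_mid in the frame of corktray between -0.074 and 0.074 m and z of each of eyepiece_mid, tring_mid, eyecup_mid in the frame of corktray below 0.035 m and linear speed of each of eyepiece, tring, eyecup below 0.03 m/s and x of tring_mid in the frame of corktray between -0.056 and 0.056 m and y of tring_mid in the frame of corktray between -0.074 and 0.074 m and x of eyecup_mid in the frame of corktray between -0.056 and 0.056 m and y of eyecup_mid in the frame of corktray between -0.074 and 0.074 m), for 0.2 s.
2. every filter lies flat in the compartment of its colour, the drawer still open (y of blue1_mid in the frame of tag_blue between -0.05 and 0.05 m and x of blue1_mid in the frame of drawer_floor between -0.08 and 0.08 m and z of blue1_mid in the frame of drawer_floor between 0 and 0.013 m and linear speed of each of blue1, blue2, red1, red2, yellow1, yellow2 below 0.03 m/s and y of blue2_mid in the frame of tag_blue between -0.05 and 0.05 m and x of blue2_mid in the frame of drawer_floor between -0.08 and 0.08 m and z of blue2_mid in the frame of drawer_floor between 0 and 0.013 m and y of red1_mid in the frame of tag_red between -0.05 and 0.05 m and x of red1_mid in the frame of drawer_floor between -0.08 and 0.08 m and z of red1_mid in the frame of drawer_floor between 0 and 0.013 m and y of red2_mid in the frame of tag_red between -0.05 and 0.05 m and x of red2_mid in the frame of drawer_floor between -0.08 and 0.08 m and z of red2_mid in the frame of drawer_floor between 0 and 0.013 m and y of yellow1_mid in the frame of tag_yellow between -0.05 and 0.05 m and x of yellow1_mid in the frame of drawer_floor between -0.08 and 0.08 m and z of yellow1_mid in the frame of drawer_floor between 0 and 0.013 m and y of yellow2_mid in the frame of tag_yellow between -0.05 and 0.05 m and x of yellow2_mid in the frame of drawer_floor between -0.08 and 0.08 m and z of yellow2_mid in the frame of drawer_floor between 0 and 0.013 m and value of joint drawer above 0.08 m), for 0.2 s.
3. the drawer is shut (value of joint drawer below 0.008 m), for 0.2 s.
At the end, for the whole second after the job is handed in: The drawer is shut to within 8 mm; every filter present lies on the drawer's floor (its centre less than 13 mm above it, so none stacked) with its centre within 50 mm, across the cabinet, of the middle of its own colour's plate; every eyepiece part present rests inside the cork tray; all at rest (all of step 1 and y of blue1_mid in the frame of tag_blue between -0.05 and 0.05 m and x of blue1_mid in the frame of drawer_floor between -0.08 and 0.08 m and z of blue1_mid in the frame of drawer_floor between 0 and 0.013 m and linear speed of each of blue1, blue2, red1, red2, yellow1, yellow2 below 0.03 m/s and y of blue2_mid in the frame of tag_blue between -0.05 and 0.05 m and x of blue2_mid in the frame of drawer_floor between -0.08 and 0.08 m and z of blue2_mid in the frame of drawer_floor between 0 and 0.013 m and y of red1_mid in the frame of tag_red between -0.05 and 0.05 m and x of red1_mid in the frame of drawer_floor between -0.08 and 0.08 m and z of red1_mid in the frame of drawer_floor between 0 and 0.013 m and y of red2_mid in the frame of tag_red between -0.05 and 0.05 m and x of red2_mid in the frame of drawer_floor between -0.08 and 0.08 m and z of red2_mid in the frame of drawer_floor between 0 and 0.013 m and y of yellow1_mid in the frame of tag_yellow between -0.05 and 0.05 m and x of yellow1_mid in the frame of drawer_floor between -0.08 and 0.08 m and z of yellow1_mid in the frame of drawer_floor between 0 and 0.013 m and y of yellow2_mid in the frame of tag_yellow between -0.05 and 0.05 m and x of yellow2_mid in the frame of drawer_floor between -0.08 and 0.08 m and z of yellow2_mid in the frame of drawer_floor between 0 and 0.013 m and value of joint drawer below 0.008 m); the robot touches nothing.
It fails at once if the cleaning bottle is moved more than 30 mm (distance of cleaner_mid from where it was at the start of the episode above 0.03 m).
It fails at once if the dust cap is moved more than 30 mm (distance of dustcap_mid from where it was at the start of the episode above 0.03 m).
It fails at once if the hex key is moved more than 30 mm (distance of hexkey_mid from where it was at the start of the episode above 0.03 m).
It fails at once if the mug is moved more than 30 mm (distance of mug_mid from where it was at the start of the episode above 0.03 m).
It fails at once if the drawer is slammed (faster than 0.4 m/s) (velocity of joint drawer below -0.4 m/s).
Of eyepiece, tring, eyecup only 1 to 2 are there at a start; the rules pass over those that are not, and their reading is None.
Of blue1, blue2, red1, red2, yellow1, yellow2 only 5 to 6 are there at a start; the rules pass over those that are not, and their reading is None.
At some moment in a run one of blue1, blue2, red1, red2, yellow1, yellow2 may be knocked a few centimetres aside while the robot is not near it.
Once in a run the grip may slacken for a moment while it holds something.
It also fails if it takes over 210 s, if anything falls off the work surface, if the arm or the gripper's body presses on something with over 40 N, if the wrist force passes 120 N, or if a joint passes its speed limit or range.

## Working session

There is one attempt and no reset: what is moved stays moved. The work goes in short steps, Python scripts to look and compute and a tool call to move; the robot and the scene stay as the last step left them, time stands still between calls to the robot, and variables do not carry over. Pictures are saved under pics/ and viewed, and the job is handed in when it is done.

Besides the shell and the picture viewer there is one more tool, called after "Request:" as a command line: name --pt "numbers of a row" for each row, then --argument value for the rest. send_rows: Moves the arm, as the interface text tells. Its arguments: {"type":"object","properties":{"motion":{"type":"array","items":{"type":"array","items":{"type":"number"}}}},"required":["motion"]}

```bash
mkdir -p pics; ls; python3 - <<'E'
from plant import manip, optics
import cv2
print(manip.sense())
for n in ["scene","top"]:
    p,d=optics.grab_frame(n); i=optics.camera_info(n)
    print(n,i)
    cv2.imwrite(f"pics/{n}0.png",p[:,:,::-1])
E
```

```text
pics
{'time': 0.0, 'q': array([ 1.17913503,  0.32182403, -0.07009286,  1.45171571,  0.02260854,
        1.37079097, -0.05690116]), 'dq': array([ 0.00171205,  0.00345679,  0.00019852,  0.00064774,  0.00079838,
       -0.00036078,  0.0001456 ]), 'joint_torque': array([ 6.86350231e-04, -4.93585646e+01, -3.81652554e-01, -3.14335155e+01,
        1.29178583e-02,  1.12503703e-02, -1.08952582e-05]), 'tool_pos': array([ 0.25645442, -0.5970336 ,  0.40360213]), 'ee_rot': array([ 1.99845117,  0.41317373, -1.99946429]), 'contact_force': array([ 0.23261546, -0.53714924,  0.21401909]), 'wrist_torque': array([ 0.04609716,  0.03193437, -0.06310785]), 'finger_gap': 0.0853624068525342}
scene {'intrinsics': array([[487.98553346,   0.        , 321.87669732],
       [  0.        , 487.98553346, 202.07881178],
       [  0.        ,   0.        ,   1.        ]]), 'extrinsics': array([[ 0.53758317,  0.55614769, -0.6338013 ,  1.38807745],
       [ 0.84312439, -0.34377538,  0.4134728 , -0.50995049],
       [ 0.01206666, -0.75664935, -0.65370954,  0.96501689],
       [ 0.        ,  0.        ,  0.        ,  1.        ]])}
top {'intrinsics': array([[401.5372584 ,   0.        , 320.62101922],
       [  0.        , 401.5372584 , 197.73657926],
       [  0.        ,   0.        ,   1.        ]]), 'extrinsics': array([[ 0.01143934, -0.98467248,  0.17403806,  0.33095702],
       [-0.99963229, -0.00698202,  0.02620194,  0.03519545],
       [-0.02458519, -0.17427379, -0.98439027,  1.19108213],
       [ 0.        ,  0.        ,  0.        ,  1.        ]])}
```

View pics/scene0.png

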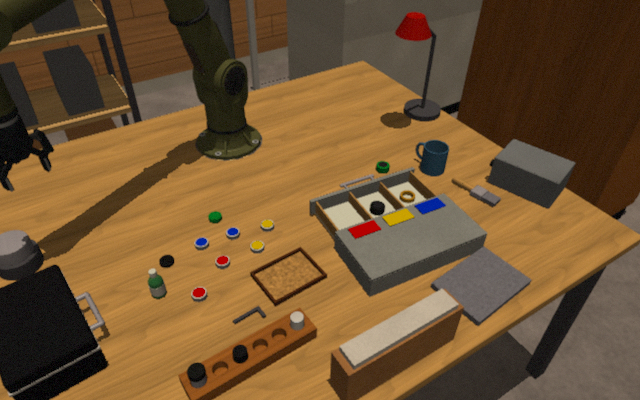

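View pics/top0.png

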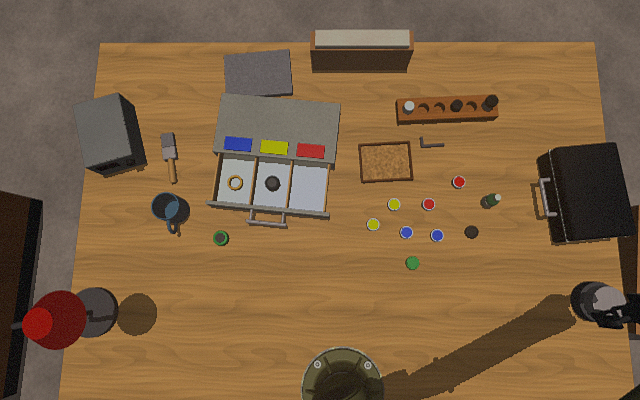

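The top view shows the T-ring at (235,183), the eyecup at (272,184) and the plates at blue (238,144), yellow (274,147) and red (311,151). Filters are yellow (394,204) and (373,224), red (429,204) and (459,182), blue (406,232) and (437,236). The dust cap is at (471,232). The green disc at (412,263) and the green cup at (221,238) are decoys.

```bash
cat > h.py <<'E'
from plant import manip, optics
import cv2, numpy as np
from scipy.spatial.transform import Rotation as R
def ray(n,u,v,z):
    i=optics.camera_info(n);K=i["intrinsics"];E=i["extrinsics"]
    d=E[:3,:3]@np.linalg.solve(K,[u,v,1.]);o=E[:3,3]
    return o+d*(z-o[2])/d[2]
def proj(n,p):
    i=optics.camera_info(n);E=np.linalg.inv(i["extrinsics"]);c=i["intrinsics"]@(E[:3,:3]@np.array(p)+E[:3,3]);return c[:2]/c[2]
HS={'blue':((105,120,60),(128,255,255)),'yellow':((22,140,80),(35,255,255)),'green':((45,100,40),(85,255,255))}
def mask(p,c):
    h=cv2.cvtColor(p,cv2.COLOR_RGB2HSV)
    if c=='red': return cv2.inRange(h,(0,160,80),(6,255,255))|cv2.inRange(h,(172,160,80),(180,255,255))
    return cv2.inRange(h,*HS[c])
def blobs(p,c,lo=15,hi=3000):
    k,l,s,ce=cv2.connectedComponentsWithStats(mask(p,c))
    return [(int(s[i,4]),ce[i]) for i in range(1,k) if lo<=s[i,4]<=hi]
E
python3 - <<'E'
from h import *
for n in ["top","scene"]:
    p,d=optics.grab_frame(n)
    for c in ['red','yellow','blue','green']:
        for a,ce in blobs(p,c):
            plate=a>200
            print(n,c,a,ce.round(1),ray(n,*ce,0.014).round(4),'plate z',ray(n,*ce,0.070).round(4))
    if n=="top":
        cv2.imwrite("pics/crop1.png",cv2.resize(p[85:275,195:355],None,fx=3.1,fy=3.1,interpolation=cv2.INTER_CUBIC)[:,:,::-1])
        cv2.imwrite("pics/crop2.png",cv2.resize(p[120:280,340:520],None,fx=3.5,fy=3.5,interpolation=cv2.INTER_CUBIC)[:,:,::-1])
E
```

```text
top red 351 [310.2 150.5] [0.6847 0.0999 0.014 ] plate z [0.6679 0.0968 0.07  ]
top red 69 [459.  181.3] [ 0.5915 -0.3445  0.014 ] plate z [ 0.5791 -0.3264  0.07  ]
top red 74 [428.7 203.9] [ 0.523  -0.2526  0.014 ] plate z [ 0.5138 -0.2389  0.07  ]
top red 2737 [ 55.1 319.9] [0.1774 0.825  0.014 ] plate z [0.1847 0.7874 0.07  ]
top yellow 361 [273.7 146.9] [0.6959 0.2118 0.014 ] plate z [0.6785 0.2034 0.07  ]
top yellow 74 [393.8 203.9] [ 0.522  -0.1502  0.014 ] plate z [ 0.5129 -0.1413  0.07  ]
top yellow 77 [372.8 224.1] [ 0.4617 -0.0875  0.014 ] plate z [ 0.4554 -0.0816  0.07  ]
top blue 355 [237.5 143.5] [0.7062 0.3235 0.014 ] plate z [0.6883 0.3098 0.07  ]
top blue 79 [406.3 232. ] [ 0.4394 -0.1847  0.014 ] plate z [ 0.4342 -0.1743  0.07  ]
top blue 81 [437.1 234.9] [ 0.4317 -0.2736  0.014 ] plate z [ 0.4269 -0.2589  0.07  ]
top green 92 [220.4 237.7] [0.4176 0.3603 0.014 ] plate z [0.4135 0.3448 0.07  ]
top green 136 [412.2 262.8] [ 0.3508 -0.1993  0.014 ] plate z [ 0.3499 -0.1881  0.07  ]
scene red 758 [413.7  27.2] [-0.442   1.2288  0.014 ] plate z [-0.3342  1.1264  0.07  ]

[... 339 characters left out ...]
cene yellow 64 [266.8 223.2] [ 0.4611 -0.0904  0.014 ] plate z [ 0.5157 -0.1151  0.07  ]
scene yellow 72 [256.6 244.6] [ 0.5215 -0.1529  0.014 ] plate z [ 0.5725 -0.1739  0.07  ]
scene blue 271 [429.6 205.3] [0.6467 0.3559 0.014 ] plate z [0.6903 0.3049 0.07  ]
scene blue 57 [232.3 231.1] [ 0.4393 -0.1867  0.014 ] plate z [ 0.4952 -0.2057  0.07  ]
scene blue 65 [201.  241.4] [ 0.4313 -0.2756  0.014 ] plate z [ 0.4876 -0.2894  0.07  ]
scene green 99 [382.3 167.4] [0.4238 0.3519 0.014 ] plate z [0.4806 0.3012 0.07  ]
scene green 116 [214.7 216.8] [ 0.3587 -0.2048  0.014 ] plate z [ 0.4193 -0.2228  0.07  ]
scene green 126 [155.3 281.7] [ 0.5036 -0.4251  0.014 ] plate z [ 0.5557 -0.4301  0.07  ]
```

View pics/crop1.png

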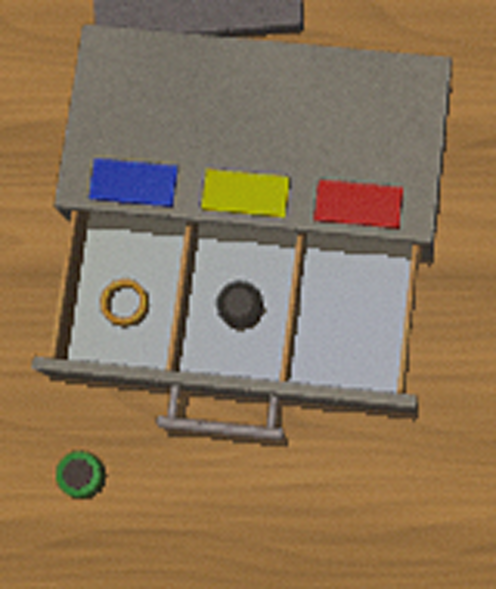

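View pics/crop2.png

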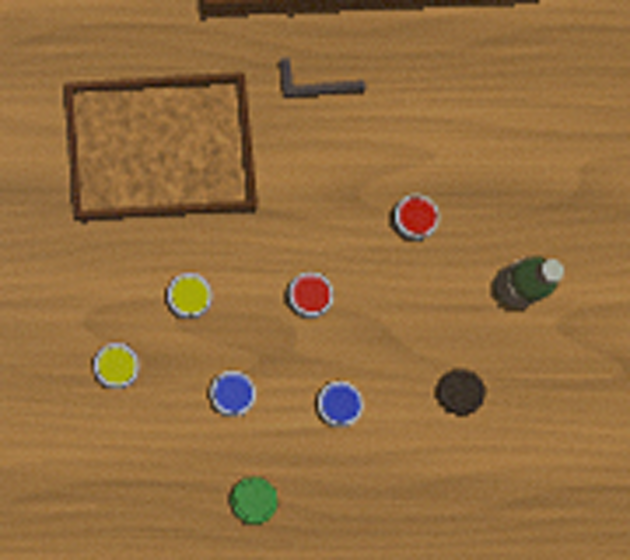

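```bash
cat >> h.py <<'E'
XC=np.array([0.9954,-0.0958]);YC=np.array([0.0958,0.9954])
TAG={'red':np.array([.668,.0952]),'yellow':np.array([.679,.202]),'blue':np.array([.689,.308])}
def cab(p): # relative to yellow tag, cabinet axes
    d=np.array(p[:2])-TAG['yellow'];return np.array([d@XC,d@YC])
E
python3 - <<'E'
from h import *
s=manip.sense(); M=R.from_rotvec(s['ee_rot']).as_matrix(); print(M.round(3))
p,d=optics.grab_frame("top"); q,_=optics.grab_frame("scene")
h=cv2.cvtColor(p,cv2.COLOR_RGB2HSV)
def sub(img,x0,y0,x1,y1,f):
    m=np.zeros(img.shape[:2],bool); m[y0:y1,x0:x1]=f(img[y0:y1,x0:x1].astype(int)); v,u=np.nonzero(m); return m.sum(),u.mean(),v.mean()
sat=lambda a:(a.max(2)-a.min(2)>50)
blk=lambda a:a.max(2)<95
r=sub(p,222,172,248,195,sat);print('ring',r,ray('top',r[1],r[2],.025),cab(ray('top',r[1],r[2],.025)))
r=sub(p,262,174,284,194,blk);print('cup',r,ray('top',r[1],r[2],.033),cab(ray('top',r[1],r[2],.033)))
# tray corners from crop: (66,84),(243,74),(256,210),(82,218) /3.5+(340,120)
c=np.array([(68,86),(242,76),(254,209),(79,216)])/3.5+[340,120]
T=np.array([ray('top',*x,.014) for x in c]);print('tray',T.round(4),T.mean(0))
# handle ends, drawer panel
for nm,(u,v),z in [('hl',(162,422),.04),('hr',(284,436),.04),('pl',(37,362),.058),('pr',(415,402),.058),('cabL',(58,207),.066),('cabR',(432,240),.066)]:
    w=ray('top',u/3.1+195,v/3.1+85,z);print(nm,w.round(4),cab(w).round(4))
cv2.imwrite("pics/crop3.png",cv2.resize(q[150:260,290:480],None,fx=4,fy=4,interpolation=cv2.INTER_CUBIC)[:,:,::-1])
E
```

```text
[[-0.001  0.395 -0.919]
 [ 0.001 -0.919 -0.395]
 [-1.    -0.001  0.   ]]
ring (np.int64(91), np.float64(234.34065934065933), np.float64(182.03296703296704)) [0.58291983 0.32455496 0.025     ] [-0.10737897  0.11278672]
cup (np.int64(185), np.float64(272.23243243243246), np.float64(183.2972972972973)) [0.57805501 0.20967131 0.033     ] [-0.10121556 -0.00203451]
tray [[ 0.7041 -0.0497  0.014 ]
 [ 0.7137 -0.2003  0.014 ]
 [ 0.5956 -0.2074  0.014 ]
 [ 0.5886 -0.0584  0.014 ]] [ 0.65051895 -0.12895425  0.014     ]
hl [0.4642 0.2775 0.04  ] [-0.2211  0.0546]
hr [0.4521 0.163  0.04  ] [-0.2221 -0.0606]
pl [0.5171 0.3929 0.058 ] [-0.1794  0.1746]
pr [0.4825 0.0413 0.058 ] [-0.1802 -0.1788]
cabL [0.6642 0.3795 0.066 ] [-0.0318  0.1753]
cabR [0.6338 0.0266 0.066 ] [-0.0282 -0.1789]
```

View pics/crop3.png

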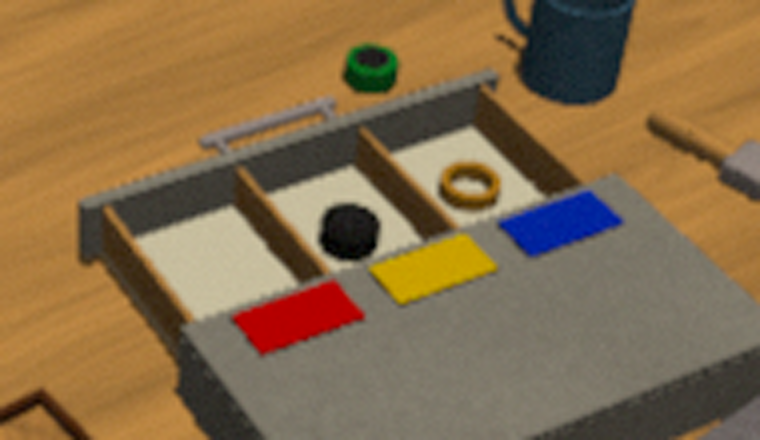

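```bash
cat >> h.py <<'E'
def plan(x,y,z=None,yaw=-5.5):
    s=manip.sense();M=R.from_rotvec(s['ee_rot']).as_matrix();t=s['tool_pos']
    e=np.array([x,y,t[2] if z is None else z])-t; u=M.T@e/0.04
    a=np.degrees(np.arctan2(M[1,1],M[0,1]))
    r=(yaw-a+90)%180-90
    print('pos',t.round(4),'yaw',a.round(2),'gap',round(s['finger_gap'],4),'t',round(s['time'],2),'F',s['contact_force'].round(1),'-> units',u.round(2),'roll',round(-r/5,2))
E
echo
```

Request:
send_rows --pt "0.5 0 0 0 -1" --pt "0.5 0 0 0 -1" --pt "0.5 0 0 0 -1" --pt "0.5 0 0 0 -1" --pt "0.5 0 0 0 -1" --pt "0.5 0 0 0 -1" --pt "0.5 0 0 0 -1" --pt "0.5 0 0 0 -1" --pt "0.5 0 0 0 -1" --pt "0.5 0 0 0 -1" --pt "0.5 0 0 0 -1" --pt "0.5 0 0 0 -1"

```text
time: 1.5
tool_pos: [0.2565, -0.5972, 0.4046]
ee_rot: [1.293, 1.153, -1.293]
contact_force: [-1.3, -0.3, 0.3]
finger_gap: 0.0642
```

```bash
python3 -c "
from h import *
plan(.578,.2097,.35)"
```

```text
pos [ 0.2565 -0.5972  0.4046] yaw -6.54 gap 0.0642 t 1.5 F [-1.3 -0.3  0.3] -> units [  1.37   5.69 -20.96] roll -0.21
```

Request:
send_rows --pt "0.5 0 0.27 -0.9 -0.2" --pt "0.5 0 0.27 -1 0" --pt "0.5 0 0.27 -1 0" --pt "0.5 0 0.27 -1 0" --pt "0.5 0 0.27 -1 0" --pt "0.5 0 0.27 -1 0" --pt "0.5 0 0.27 -1 0" --pt "0.5 0 0.27 -1 0" --pt "0.5 0 0.27 -1 0" --pt "0.5 0 0.27 -1 0" --pt "0.5 0 0.27 -1 0" --pt "0.5 0 0.27 -1 0"

```text
time: 2.7
tool_pos: [0.434, -0.1351, 0.405]
ee_rot: [1.282, 1.159, -1.283]
contact_force: [0.4, -0.5, 0.1]
finger_gap: 0.0641
```

```bash
python3 -c "
from h import *
plan(.578,.2097,.30)"
```

```text
pos [ 0.434  -0.1351  0.405 ] yaw -5.76 gap 0.0641 t 2.7 F [ 0.4 -0.5  0.1] -> units [ 2.62  2.71 -8.94] roll -0.05
```

Request:
send_rows --pt "0.5 0.2 0.3 -1 0" --pt "0.5 0.2 0.3 -1 0" --pt "0.5 0.2 0.3 -1 0" --pt "0.5 0.3 0.3 -1 0" --pt "0.5 0.3 0.3 -1 0" --pt "0.5 0.3 0.3 -1 0" --pt "0.5 0.3 0.3 -1 0" --pt "0.5 0.3 0.3 -1 0" --pt "0.5 0 0 0 0" --pt "0.5 0 0 0 0"

```text
time: 3.7
tool_pos: [0.5611, 0.1731, 0.32]
ee_rot: [1.28, 1.163, -1.282]
contact_force: [0.5, -0.0, 0.6]
finger_gap: 0.064
```

```bash
python3 -c "
from h import *
plan(.578,.2097,.30)"
```

```text
pos [0.5611 0.1731 0.32  ] yaw -5.59 gap 0.064 t 3.7 F [ 0.5 -0.   0.6] -> units [ 0.5   0.33 -0.95] roll -0.02
```

Request:
send_rows --pt "0.5 0.5 0.33 -0.95 0" --pt "0.5 0.5 0 0 0" --pt "0.5 0.5 0 0 0" --pt "0.5 0 0 0 0" --pt "0.5 0 0 0 0"

```text
time: 4.2
tool_pos: [0.5787, 0.2068, 0.2614]
ee_rot: [1.284, 1.158, -1.284]
contact_force: [0.5, 0.5, -0.8]
finger_gap: 0.0639
```

```bash
python3 -c "
from h import *
plan(.578,.2097,.192)
p,d=optics.grab_frame('scene')
cv2.imwrite('pics/a1.png',cv2.resize(p[90:260,250:500],None,fx=3.1,fy=3.1,interpolation=cv2.INTER_CUBIC)[:,:,::-1])"
```

```text
pos [0.5787 0.2068 0.2614] yaw -5.88 gap 0.0639 t 4.2 F [ 0.5  0.5 -0.8] -> units [ 1.73 -0.03 -0.07] roll -0.08
```

View pics/a1.png

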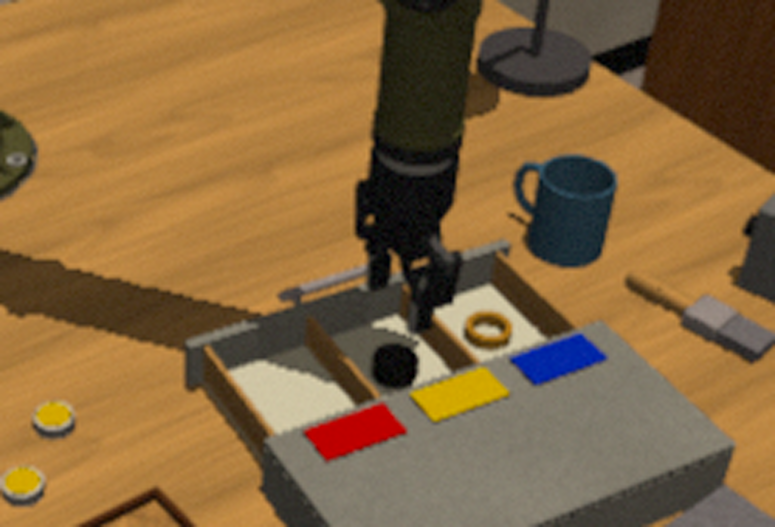

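Gripper over the eyecup (crop (395,365)), with its jaws along the cabinet's x as planned. Descending and gripping.

Request:
send_rows --pt "0.5 0.5 0 -0.07 0" --pt "0.5 0.5 0 0 0" --pt "0.5 0.4 0 0 0" --pt "0.5 0.3 0 0 0" --pt "0.5 0 0 0 0" --pt "-1 0 0 0 0" --pt "-1 0 0 0 0" --pt "-1 0 0 0 0" --pt "-1 0 0 0 0" --pt "-1 0 0 0 0"

```text
time: 5.25
tool_pos: [0.5792, 0.2116, 0.1941]
ee_rot: [1.284, 1.159, -1.281]
contact_force: [-0.1, -0.7, 6.2]
finger_gap: 0.0412
```

```bash
python3 -c "
from h import *
plan(.655,-.094,.30)"
```

```text
pos [0.5792 0.2116 0.1941] yaw -5.75 gap 0.0412 t 5.25 F [-0.1 -0.7  6.2] -> units [-2.65  2.66  7.41] roll -0.05
```

Request:
send_rows --pt "-1 -0.4 0 0 0" --pt "-1 -0.6 0 0 0" --pt "-1 -0.8 0 0 0" --pt "-1 -0.85 0 0 0" --pt "-1 0 0 0 0"

```text
time: 5.75
tool_pos: [0.5798, 0.2126, 0.3046]
ee_rot: [1.289, 1.156, -1.275]
contact_force: [1.6, -0.0, 0.1]
finger_gap: 0.0415
```

```bash
python3 -c "
from h import *
plan(.655,-.094,.30)"
```

```text
pos [0.5798 0.2126 0.3046] yaw -5.73 gap 0.0415 t 5.75 F [ 1.6 -0.   0.1] -> units [0.11 2.64 7.44] roll -0.05
```

Request:
send_rows --pt "-1 0 0.2 0.6 0" --pt "-1 0 0.27 0.8 0" --pt "-1 0 0.27 0.8 0" --pt "-1 0 0.27 0.8 0" --pt "-1 0 0.27 0.8 0" --pt "-1 0 0.27 0.8 0" --pt "-1 0 0.27 0.8 0" --pt "-1 0 0.27 0.8 0" --pt "-1 0 0.27 0.8 0" --pt "-1 0 0.25 0.4 0" --pt "-1 0 0 0 0"

```text
time: 6.85
tool_pos: [0.6533, -0.0975, 0.2982]
ee_rot: [1.286, 1.157, -1.287]
contact_force: [0.1, 0.9, -0.0]
finger_gap: 0.0415
```

```bash
python3 -c "
from h import *
plan(.655,-.094,.186)"
```

```text
pos [ 0.6533 -0.0975  0.2982] yaw -6.05 gap 0.0415 t 6.85 F [ 0.1  0.9 -0. ] -> units [ 2.8   0.03 -0.09] roll -0.11
```

Request:
send_rows --pt "-1 0.8 0.03 -0.1 0" --pt "-1 0.8 0 0 0" --pt "-1 0.6 0 0 0" --pt "-1 0.4 0 0 0" --pt "-1 0.2 0 0 0" --pt "-1 0 0 0 0" --pt "0.5 0 0 0 0" --pt "0.5 0 0 0 0" --pt "0.5 0 0 0 0" --pt "0.5 -0.5 0 0 0" --pt "0.5 -1 0 0 0" --pt "0.5 -1 0 0 0"

```text
time: 8.05
tool_pos: [0.654, -0.0901, 0.2875]
ee_rot: [1.282, 1.161, -1.284]
contact_force: [0.7, -0.5, 0.7]
finger_gap: 0.0645
```

```bash
python3 -c "
from h import *
plan(.5829,.3245,.27)
p,d=optics.grab_frame('scene')
cv2.imwrite('pics/a2.png',cv2.resize(p[90:340,200:500],None,fx=2.4,fy=2.4,interpolation=cv2.INTER_CUBIC)[:,:,::-1])"
```

```text
pos [ 0.654  -0.0901  0.2875] yaw -5.76 gap 0.0645 t 8.05 F [ 0.7 -0.5  0.7] -> units [  0.44  -2.81 -10.13] roll -0.05
```

View pics/a2.png

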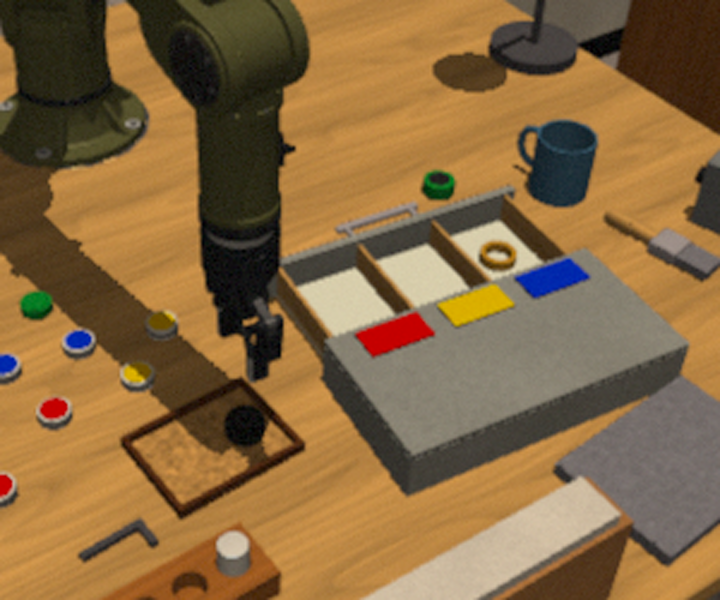

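The eyecup is in the tray (crop (245,425)). The T-ring (crop (498,255)) is next.

Request:
send_rows --pt "0.5 0 -0.28 -1 0" --pt "0.5 0 -0.28 -1 0" --pt "0.5 0 -0.28 -1 0" --pt "0.5 0 -0.28 -1 0" --pt "0.5 0 -0.28 -1 0" --pt "0.5 0 -0.28 -1 0" --pt "0.5 0 -0.28 -1 0" --pt "0.5 0 -0.28 -1 0" --pt "0.5 0 -0.28 -1 0" --pt "0.5 0 -0.28 -1 0" --pt "0.5 0 0 -0.1 0" --pt "0.5 0 0 0 0"

```text
time: 9.3
tool_pos: [0.5824, 0.3254, 0.287]
ee_rot: [1.281, 1.162, -1.279]
contact_force: [0.3, 0.1, 0.8]
finger_gap: 0.0641
```

```bash
python3 -c "
from h import *
plan(.5829,.3245,.189)"
```

```text
pos [0.5824 0.3254 0.287 ] yaw -5.54 gap 0.0641 t 9.3 F [0.3 0.1 0.8] -> units [2.45 0.01 0.02] roll -0.01
```

Request:
send_rows --pt "0.5 0.7 0 0 0" --pt "0.5 0.7 0 0 0" --pt "0.5 0.5 0 0 0" --pt "0.5 0.3 0 0 0" --pt "0.5 0.2 0 0 0" --pt "0.5 0 0 0 0" --pt "-1 0 0 0 0" --pt "-1 0 0 0 0" --pt "-1 0 0 0 0" --pt "-1 0 0 0 0" --pt "-1 0 0 0 0"

```text
time: 10.4
tool_pos: [0.5841, 0.3236, 0.1925]
ee_rot: [1.285, 1.159, -1.28]
contact_force: [-0.2, -0.4, 5.5]
finger_gap: 0.0423
```

Request:
send_rows --pt "-1 -0.4 0 0 0" --pt "-1 -0.6 0 0 0" --pt "-1 -0.8 0 0 0" --pt "-1 -0.9 0 0 0" --pt "-1 0 0 0 0"

```text
time: 10.9
tool_pos: [0.5844, 0.3251, 0.3056]
ee_rot: [1.291, 1.158, -1.274]
contact_force: [0.5, -0.5, -0.8]
finger_gap: 0.0424
```

```bash
python3 -c "
from h import *
plan(.647,-.168,.29)"
```

```text
pos [0.5844 0.3251 0.3056] yaw -5.73 gap 0.0424 t 10.9 F [ 0.5 -0.5 -0.8] -> units [ 0.34  2.79 12.11] roll -0.05
```

Request:
send_rows --pt "-1 0 0.2 0.9 0" --pt "-1 0 0.22 0.95 0" --pt "-1 0 0.22 0.95 0" --pt "-1 0 0.22 0.95 0" --pt "-1 0 0.22 0.95 0" --pt "-1 0 0.22 0.95 0" --pt "-1 0 0.22 0.95 0" --pt "-1 0 0.22 0.95 0" --pt "-1 0 0.22 0.95 0" --pt "-1 0 0.22 0.95 0" --pt "-1 0 0.22 0.95 0" --pt "-1 0 0.22 0.95 0"

```text
time: 12.1
tool_pos: [0.642, -0.1404, 0.2989]
ee_rot: [1.282, 1.16, -1.283]
contact_force: [0.6, -0.2, -0.8]
finger_gap: 0.0426
```

Request:
send_rows --pt "-1 0 0.22 0.8 0" --pt "-1 0 0 0 0" --pt "-1 0 0 0 0"

```text
time: 12.4
tool_pos: [0.6475, -0.1726, 0.2984]
ee_rot: [1.284, 1.16, -1.284]
contact_force: [-0.2, 0.9, -0.5]
finger_gap: 0.0425
```

```bash
python3 -c "
from h import *
plan(.647,-.168,.184)"
```

```text
pos [ 0.6475 -0.1726  0.2984] yaw -5.86 gap 0.0425 t 12.4 F [-0.2  0.9 -0.5] -> units [ 2.86 -0.02 -0.11] roll -0.07
```

Request:
send_rows --pt "-1 0.8 0 -0.1 0" --pt "-1 0.8 0 0 0" --pt "-1 0.6 0 0 0" --pt "-1 0.4 0 0 0" --pt "-1 0.2 0 0 0" --pt "-1 0 0 0 0" --pt "0.5 0 0 0 0" --pt "0.5 0 0 0 0" --pt "0.5 0 0 0 0" --pt "0.5 -0.5 0 0 0" --pt "0.5 -1 0 0 0" --pt "0.5 0 0 0 0"

```text
time: 13.6
tool_pos: [0.6506, -0.1676, 0.2533]
ee_rot: [1.286, 1.151, -1.276]
contact_force: [1.2, 0.7, 0.6]
finger_gap: 0.064
```

```bash
python3 -c "
from h import *
plan(.5912,-.3455,.26)
p,d=optics.grab_frame('scene')
for c in ['red','yellow','blue']:
    for a,ce in blobs(p,c,30,150): print(c,a,ce.round(1),ray('scene',*ce,.014).round(4))
cv2.imwrite('pics/a3.png',cv2.resize(p[90:340,150:500],None,fx=2.2,fy=2.2,interpolation=cv2.INTER_CUBIC)[:,:,::-1])"
```

```text
pos [ 0.6506 -0.1676  0.2533] yaw -5.76 gap 0.064 t 13.6 F [1.2 0.7 0.6] -> units [-0.17 -1.03  4.58] roll -0.05
red 72 [222.  259.7] [ 0.5229 -0.2543  0.014 ]
red 88 [198.5 292. ] [ 0.5911 -0.3464  0.014 ]
yellow 62 [256.6 244.6] [ 0.5215 -0.1529  0.014 ]
blue 58 [232.4 231.1] [ 0.4392 -0.1865  0.014 ]
blue 65 [201.  241.4] [ 0.4313 -0.2756  0.014 ]
```

View pics/a3.png

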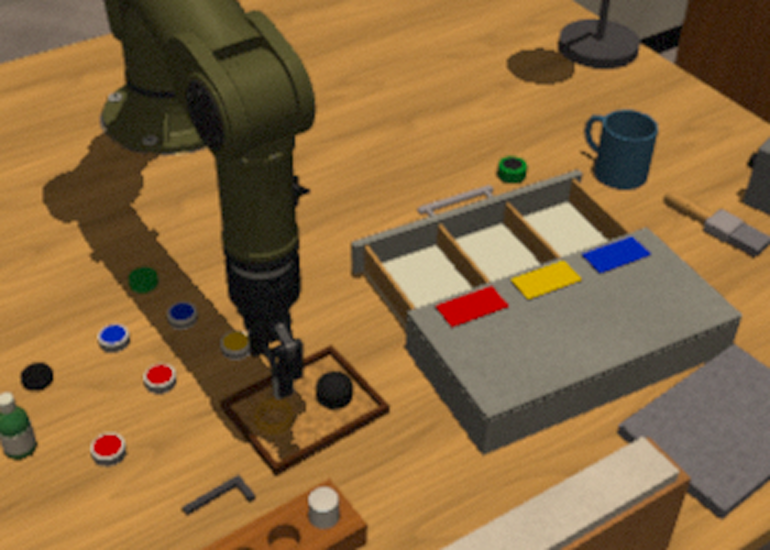

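Request:
send_rows --pt "0.5 0 -0.2 0.9 0" --pt "0.5 0 -0.2 0.9 0" --pt "0.5 0 -0.2 0.9 0" --pt "0.5 0 -0.2 0.9 0" --pt "0.5 0 -0.2 0.9 0" --pt "0.5 0 0 0.1 0" --pt "0.5 0 0 0 0" --pt "0.5 0 0 0 0"

```text
time: 14.45
tool_pos: [0.5904, -0.345, 0.2464]
ee_rot: [1.283, 1.162, -1.281]
contact_force: [-1.0, 1.5, -0.7]
finger_gap: 0.0641
```

```bash
python3 -c "
from h import *
plan(.5912,-.3455,.177)
for c in TAG:
  y=cab(TAG[c])[1]
  for s in (-.025,.025): print(c,(TAG['yellow']+XC*-.1+YC*(y+s)).round(4))"
```

```text
pos [ 0.5904 -0.345   0.2464] yaw -5.65 gap 0.0641 t 14.45 F [-1.   1.5 -0.7] -> units [1.74 0.02 0.01] roll -0.03
red [0.5668 0.0798]
red [0.5716 0.1296]
yellow [0.5771 0.1867]
yellow [0.5819 0.2365]
blue [0.5873 0.2927]
blue [0.5921 0.3424]
```

Request:
send_rows --pt "0.5 0.6 0 0 0" --pt "0.5 0.6 0 0 0" --pt "0.5 0.35 0 0 0" --pt "0.5 0.2 0 0 0" --pt "0.5 0 0 0 0" --pt "-1 0 0 0 0" --pt "-1 0 0 0 0" --pt "-1 0 0 0 0" --pt "-1 0 0 0 0" --pt "-1 0 0 0 0"

```text
time: 15.45
tool_pos: [0.5907, -0.3469, 0.1785]
ee_rot: [1.283, 1.157, -1.281]
contact_force: [-0.4, 0.7, 6.5]
finger_gap: 0.0349
```

Request:
send_rows --pt "-1 -0.4 0 0 0" --pt "-1 -0.6 0 0 0" --pt "-1 -0.9 0 0 0" --pt "-1 -0.9 0 0 0" --pt "-1 0 0 0 0"

```text
time: 15.95
tool_pos: [0.5918, -0.3471, 0.296]
ee_rot: [1.283, 1.149, -1.278]
contact_force: [1.2, 0.1, 0.3]
finger_gap: 0.0354
```

```bash
python3 -c "
from h import *
plan(.5668,.0798,.29)"
```

```text
pos [ 0.5918 -0.3471  0.296 ] yaw -5.76 gap 0.0354 t 15.95 F [1.2 0.1 0.3] -> units [  0.09  -1.69 -10.56] roll -0.05
```

Request:
send_rows --pt "-1 0 -0.1 -0.8 0" --pt "-1 0 -0.16 -1 0" --pt "-1 0 -0.16 -1 0" --pt "-1 0 -0.16 -1 0" --pt "-1 0 -0.16 -1 0" --pt "-1 0 -0.16 -1 0" --pt "-1 0 -0.16 -1 0" --pt "-1 0 -0.16 -1 0" --pt "-1 0 -0.16 -1 0" --pt "-1 0 -0.16 -1 0" --pt "-1 0 -0.16 -0.7 0" --pt "-1 0 0 0 0"

```text
time: 17.15
tool_pos: [0.5629, 0.0838, 0.2895]
ee_rot: [1.278, 1.166, -1.275]
contact_force: [0.8, 0.2, -0.5]
finger_gap: 0.0353
```

```bash
python3 -c "
from h import *
plan(.5668,.0798,.194)"
```

```text
pos [0.5629 0.0838 0.2895] yaw -5.26 gap 0.0353 t 17.15 F [ 0.8  0.2 -0.5] -> units [2.39 0.11 0.1 ] roll 0.05
```

Request:
send_rows --pt "-1 0.6 0.1 0.05 0" --pt "-1 0.7 0 0 0" --pt "-1 0.5 0 0 0" --pt "-1 0.4 0 0 0" --pt "-1 0.2 0 0 0" --pt "-1 0 0 0 0" --pt "0.5 0 0 0 0" --pt "0.5 0 0 0 0" --pt "0.5 0 0 0 0" --pt "0.5 -0.5 0 0 0" --pt "0.5 -1 0 0 0" --pt "0.5 -1 0 0 0"

```text
time: 18.35
tool_pos: [0.5677, 0.0756, 0.2935]
ee_rot: [1.282, 1.161, -1.284]
contact_force: [1.1, -0.2, 1.3]
finger_gap: 0.0643
```

```bash
cat > look.py <<'E'
import sys
from h import *
i=sys.argv[1];p,d=optics.grab_frame('scene')
for c in ['red','yellow','blue']:
    for a,ce in blobs(p,c,20,150):
        w=ray('scene',*ce,.014)
        if w[1]>-.02 : w=ray('scene',*ce,.027); print(c,'DRAWER',a,cab(w).round(3))
        else: print(c,a,ce.round(1),w.round(4))
cv2.imwrite(f'pics/{i}.png',cv2.resize(p[90:340,140:500],None,fx=2.2,fy=2.2,interpolation=cv2.INTER_CUBIC)[:,:,::-1])
E
python3 look.py b1;python3 -c "
from h import *
plan(.523,-.2534,.26)"
```

```text
red DRAWER 52 [-0.097 -0.135]
red 71 [222.  259.7] [ 0.523  -0.2543  0.014 ]
yellow 64 [266.8 223.2] [ 0.4611 -0.0904  0.014 ]
yellow 72 [256.6 244.6] [ 0.5215 -0.1529  0.014 ]
blue 57 [232.3 231.1] [ 0.4393 -0.1867  0.014 ]
blue 65 [201.  241.4] [ 0.4313 -0.2756  0.014 ]
pos [0.5702 0.0769 0.3009] yaw -5.71 gap 0.064 t 18.4 F [2.9 2.1 4.7] -> units [ 1.01 -0.36  8.33] roll -0.04
```

View pics/b1.png

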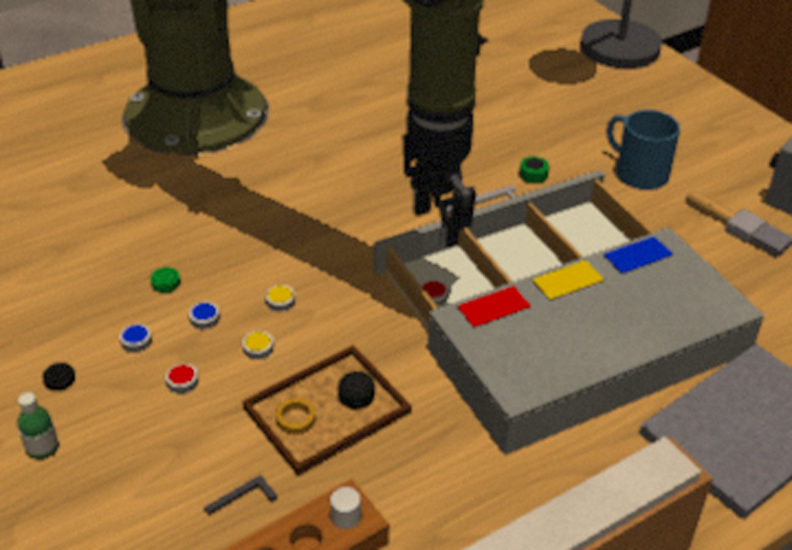

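Red 1 lies in the red compartment (crop (433,291)), and the ring and cup are inside the tray. Red 2 is next.

Request:
send_rows --pt "0.5 0.1 0 1 0" --pt "0.5 0.1 -0.05 1 0" --pt "0.5 0.1 -0.05 1 0" --pt "0.5 0.1 -0.05 1 0" --pt "0.5 0.1 -0.05 1 0" --pt "0.5 0.1 -0.05 1 0" --pt "0.5 0.1 -0.05 1 0" --pt "0.5 0.1 -0.05 1 0" --pt "0.5 0.2 0 0.4 0" --pt "0.5 0.2 0 0 0" --pt "0.5 0 0 0 0" --pt "0.5 0 0 0 0"

```text
time: 19.6
tool_pos: [0.5212, -0.2548, 0.2446]
ee_rot: [1.281, 1.163, -1.28]
contact_force: [0.5, 0.4, 0.3]
finger_gap: 0.0641
```

```bash
python3 -c "
from h import *
plan(.523,-.2534,.177)"
```

```text
pos [ 0.5212 -0.2548  0.2446] yaw -5.54 gap 0.0641 t 19.6 F [0.5 0.4 0.3] -> units [ 1.69  0.04 -0.04] roll -0.01
```

Request:
send_rows --pt "0.5 0.6 0.04 0 0" --pt "0.5 0.6 0 0 0" --pt "0.5 0.3 0 0 0" --pt "0.5 0.2 0 0 0" --pt "0.5 0 0 0 0" --pt "-1 0 0 0 0" --pt "-1 0 0 0 0" --pt "-1 0 0 0 0" --pt "-1 0 0 0 0" --pt "-1 0 0 0 0"

```text
time: 20.6
tool_pos: [0.5229, -0.2576, 0.1783]
ee_rot: [1.283, 1.158, -1.282]
contact_force: [-0.6, 0.9, 6.2]
finger_gap: 0.0351
```

Request:
send_rows --pt "-1 -0.4 0 0 0" --pt "-1 -0.6 0 0 0" --pt "-1 -0.9 0 0 0" --pt "-1 -0.9 0 0 0" --pt "-1 0 0 0 0"

```text
time: 21.1
tool_pos: [0.5243, -0.2578, 0.2952]
ee_rot: [1.283, 1.149, -1.278]
contact_force: [-0.2, -0.3, -0.5]
finger_gap: 0.0349
```

```bash
python3 -c "
from h import *
plan(.5716,.1296,.29)"
```

```text
pos [ 0.5243 -0.2578  0.2952] yaw -5.74 gap 0.0349 t 21.1 F [-0.2 -0.3 -0.5] -> units [ 0.09  0.21 -9.76] roll -0.05
```

Request:
send_rows --pt "-1 0 0 -0.8 0" --pt "-1 0 0.05 -1 0" --pt "-1 0 0.05 -1 0" --pt "-1 0 0.05 -1 0" --pt "-1 0 0.05 -1 0" --pt "-1 0 0 -1 0" --pt "-1 0 0 -1 0" --pt "-1 0 0 -1 0" --pt "-1 0 0 -1 0" --pt "-1 0 0 -0.9 0" --pt "-1 0 0 0 0" --pt "-1 0 0 0 0"

```text
time: 22.3
tool_pos: [0.5686, 0.1287, 0.2888]
ee_rot: [1.28, 1.161, -1.281]
contact_force: [0.4, -0.8, -1.5]
finger_gap: 0.0351
```

```bash
python3 -c "
from h import *
plan(.5716,.1296,.193)"
```

```text
pos [0.5686 0.1287 0.2888] yaw -5.59 gap 0.0351 t 22.3 F [ 0.4 -0.8 -1.5] -> units [ 2.39  0.07 -0.03] roll -0.02
```

Request:
send_rows --pt "-1 0.6 0.07 -0.03 0" --pt "-1 0.7 0 0 0" --pt "-1 0.5 0 0 0" --pt "-1 0.4 0 0 0" --pt "-1 0.2 0 0 0" --pt "-1 0 0 0 0" --pt "0.5 0 0 0 0" --pt "0.5 0 0 0 0" --pt "0.5 0 0 0 0" --pt "0.5 -0.5 0 0 0" --pt "0.5 -1 0 0 0" --pt "0.5 -1 0 0 0"

```text
time: 23.5
tool_pos: [0.5715, 0.1287, 0.2935]
ee_rot: [1.282, 1.161, -1.284]
contact_force: [1.5, 0.2, 0.4]
finger_gap: 0.0641
```

```bash
python3 look.py b2;python3 -c "
from h import *
plan(.522,-.1517,.26)"
```

```text
red DRAWER 53 [-0.098 -0.081]
red DRAWER 51 [-0.096 -0.136]
yellow 64 [266.8 223.2] [ 0.4611 -0.0904  0.014 ]
yellow 72 [256.6 244.6] [ 0.5215 -0.1529  0.014 ]
blue 57 [232.3 231.1] [ 0.4393 -0.1867  0.014 ]
blue 65 [201.  241.4] [ 0.4313 -0.2756  0.014 ]
pos [0.5738 0.1302 0.301 ] yaw -5.7 gap 0.0638 t 23.55 F [3.4 1.6 3.9] -> units [ 1.   -0.6   7.14] roll -0.04
```

View pics/b2.png

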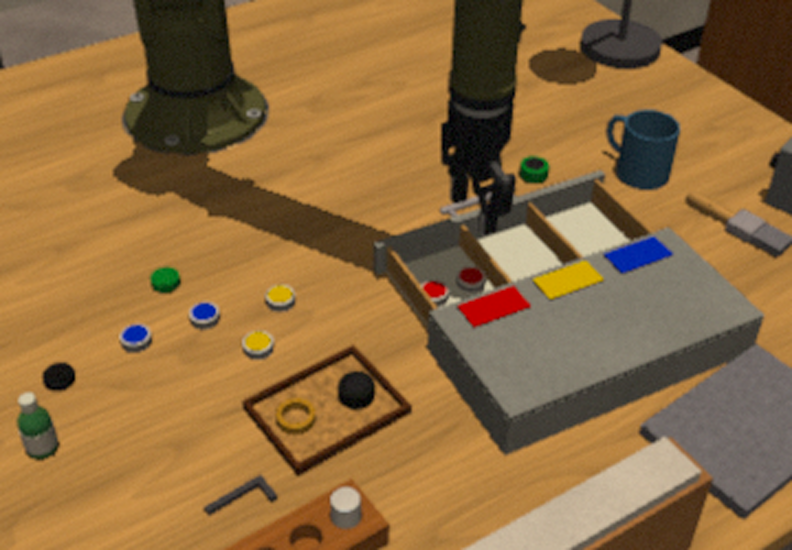

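Both reds lie side by side in the red compartment (crop (433,291) and (470,278)). Yellow at (.522,-.152) is next.

Request:
send_rows --pt "0.5 0.1 0 1 0" --pt "0.5 0.1 -0.1 1 0" --pt "0.5 0.1 -0.1 1 0" --pt "0.5 0.1 -0.1 1 0" --pt "0.5 0.1 -0.1 1 0" --pt "0.5 0.1 -0.1 1 0" --pt "0.5 0.2 -0.1 1 0" --pt "0.5 0.2 0 0.2 0" --pt "0.5 0 0 0 0" --pt "0.5 0 0 0 0"

```text
time: 24.55
tool_pos: [0.5195, -0.154, 0.2529]
ee_rot: [1.283, 1.161, -1.281]
contact_force: [-0.2, 0.4, 0.0]
finger_gap: 0.0639
```

```bash
python3 -c "
from h import *
plan(.522,-.1517,.177)"
```

```text
pos [ 0.5195 -0.154   0.2529] yaw -5.66 gap 0.0639 t 24.55 F [-0.2  0.4  0. ] -> units [ 1.9   0.06 -0.06] roll -0.03
```

Request:
send_rows --pt "0.5 0.7 0.06 -0.05 0" --pt "0.5 0.6 0 0 0" --pt "0.5 0.4 0 0 0" --pt "0.5 0.2 0 0 0" --pt "0.5 0 0 0 0" --pt "-1 0 0 0 0" --pt "-1 0 0 0 0" --pt "-1 0 0 0 0" --pt "-1 0 0 0 0" --pt "-1 0 0 0 0"

```text
time: 25.55
tool_pos: [0.5225, -0.1537, 0.1783]
ee_rot: [1.283, 1.158, -1.282]
contact_force: [-1.0, 1.7, 5.8]
finger_gap: 0.035
```

Request:
send_rows --pt "-1 -0.4 0 0 0" --pt "-1 -0.6 0 0 0" --pt "-1 -0.9 0 0 0" --pt "-1 -0.9 0 0 0" --pt "-1 0 0 0 0"

```text
time: 26.05
tool_pos: [0.524, -0.1537, 0.295]
ee_rot: [1.284, 1.15, -1.277]
contact_force: [0.5, 0.1, -0.4]
finger_gap: 0.0347
```

```bash
python3 -c "
from h import *
plan(.5771,.1867,.29)"
```

```text
pos [ 0.524  -0.1537  0.295 ] yaw -5.74 gap 0.0347 t 26.05 F [ 0.5  0.1 -0.4] -> units [ 0.1   0.47 -8.6 ] roll -0.05
```

Request:
send_rows --pt "-1 0 0 -0.8 0" --pt "-1 0 0.08 -1 0" --pt "-1 0 0.08 -1 0" --pt "-1 0 0.08 -1 0" --pt "-1 0 0.08 -1 0" --pt "-1 0 0.08 -1 0" --pt "-1 0 0 -1 0" --pt "-1 0 0 -1 0" --pt "-1 0 0 -0.8 0" --pt "-1 0 0 0 0" --pt "-1 0 0 0 0"

```text
time: 27.15
tool_pos: [0.5718, 0.1876, 0.2889]
ee_rot: [1.281, 1.161, -1.281]
contact_force: [-0.2, -1.3, -0.4]
finger_gap: 0.0351
```

```bash
python3 -c "
from h import *
plan(.5771,.1867,.193)"
```

```text
pos [0.5718 0.1876 0.2889] yaw -5.63 gap 0.0351 t 27.15 F [-0.2 -1.3 -0.4] -> units [2.4  0.13 0.01] roll -0.03
```

Request:
send_rows --pt "-1 0.6 0.12 0 0" --pt "-1 0.7 0 0 0" --pt "-1 0.5 0 0 0" --pt "-1 0.4 0 0 0" --pt "-1 0.2 0 0 0" --pt "-1 0 0 0 0" --pt "0.5 0 0 0 0" --pt "0.5 0 0 0 0" --pt "0.5 0 0 0 0" --pt "0.5 -0.5 0 0 0" --pt "0.5 -1 0 0 0" --pt "0.5 -1 0 0 0"

```text
time: 28.35
tool_pos: [0.5765, 0.1864, 0.2934]
ee_rot: [1.282, 1.161, -1.284]
contact_force: [0.5, -0.2, 0.5]
finger_gap: 0.0639
```

```bash
python3 look.py b3;python3 -c "
from h import *
plan(.4614,-.089,.26)"
```

```text
red DRAWER 55 [-0.098 -0.081]
red DRAWER 50 [-0.096 -0.135]
yellow DRAWER 46 [-0.098 -0.024]
yellow 64 [266.8 223.2] [ 0.4611 -0.0904  0.014 ]
blue 57 [232.3 231.1] [ 0.4393 -0.1867  0.014 ]
blue 64 [200.9 241.4] [ 0.4311 -0.2758  0.014 ]
pos [0.5786 0.1882 0.3012] yaw -5.71 gap 0.064 t 28.4 F [2.9 2.  4.6] -> units [ 0.98 -2.23  7.19] roll -0.04
```

View pics/b3.png

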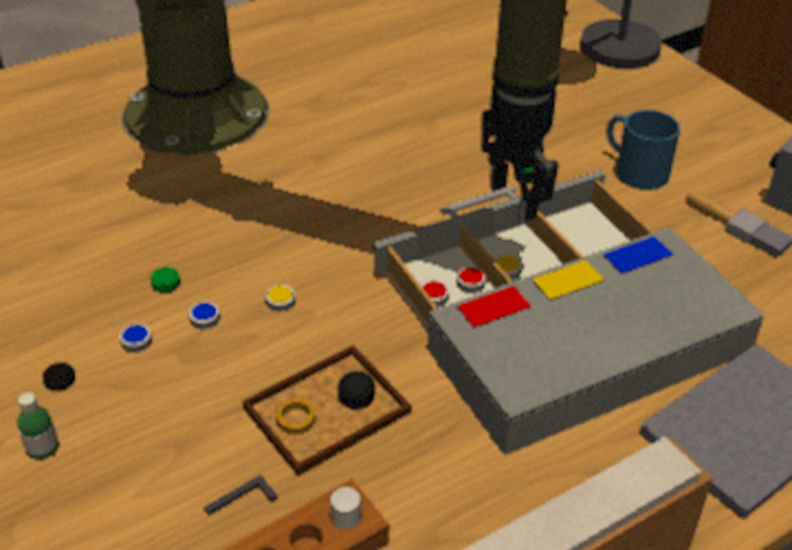

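Yellow 1 lies in the yellow compartment (crop (508,264)). Yellow 2 at (crop (280,296)) is next.

Request:
send_rows --pt "0.5 0.1 -0.3 1 0" --pt "0.5 0.1 -0.3 1 0" --pt "0.5 0.1 -0.3 1 0" --pt "0.5 0.1 -0.3 1 0" --pt "0.5 0.1 -0.3 1 0" --pt "0.5 0.1 -0.3 1 0" --pt "0.5 0.2 -0.3 1 0" --pt "0.5 0.2 -0.1 0.2 0" --pt "0.5 0 0 0 0" --pt "0.5 0 0 0 0"

```text
time: 29.4
tool_pos: [0.461, -0.0901, 0.253]
ee_rot: [1.283, 1.16, -1.281]
contact_force: [0.5, 0.6, 0.8]
finger_gap: 0.064
```

```bash
python3 -c "
from h import *
plan(.4614,-.089,.177)"
```

```text
pos [ 0.461  -0.0901  0.253 ] yaw -5.68 gap 0.064 t 29.4 F [0.5 0.6 0.8] -> units [ 1.9   0.01 -0.03] roll -0.04
```

Request:
send_rows --pt "0.5 0.7 0 -0.03 0" --pt "0.5 0.6 0 0 0" --pt "0.5 0.4 0 0 0" --pt "0.5 0.2 0 0 0" --pt "0.5 0 0 0 0" --pt "-1 0 0 0 0" --pt "-1 0 0 0 0" --pt "-1 0 0 0 0" --pt "-1 0 0 0 0" --pt "-1 0 0 0 0"

```text
time: 30.4
tool_pos: [0.4615, -0.0898, 0.1782]
ee_rot: [1.283, 1.158, -1.281]
contact_force: [-0.4, 1.5, 4.7]
finger_gap: 0.0353
```

Request:
send_rows --pt "-1 -0.4 0 0 0" --pt "-1 -0.6 0 0 0" --pt "-1 -0.9 0 0 0" --pt "-1 -0.9 0 0 0" --pt "-1 0 0 0 0"

```text
time: 30.9
tool_pos: [0.463, -0.09, 0.294]
ee_rot: [1.284, 1.15, -1.278]
contact_force: [0.7, 0.3, 0.7]
finger_gap: 0.0351
```

```bash
python3 -c "
from h import *
plan(.5819,.2365,.29)"
```

```text
pos [ 0.463 -0.09   0.294] yaw -5.76 gap 0.0351 t 30.9 F [0.7 0.3 0.7] -> units [ 0.09  2.14 -8.42] roll -0.05
```

Request:
send_rows --pt "-1 0 0.2 -0.8 0" --pt "-1 0 0.25 -0.95 0" --pt "-1 0 0.25 -0.95 0" --pt "-1 0 0.25 -0.95 0" --pt "-1 0 0.25 -0.95 0" --pt "-1 0 0.25 -0.95 0" --pt "-1 0 0.25 -0.95 0" --pt "-1 0 0.25 -0.95 0" --pt "-1 0 0.25 -0.95 0" --pt "-1 0 0 0 0" --pt "-1 0 0 0 0"

```text
time: 32.0
tool_pos: [0.5814, 0.2367, 0.2883]
ee_rot: [1.281, 1.162, -1.281]
contact_force: [1.0, -0.7, -0.7]
finger_gap: 0.0348
```

```bash
python3 -c "
from h import *
plan(.5819,.2365,.193)"
```

```text
pos [0.5814 0.2367 0.2883] yaw -5.61 gap 0.0348 t 32.0 F [ 1.  -0.7 -0.7] -> units [2.38 0.02 0.  ] roll -0.02
```

Request:
send_rows --pt "-1 0.6 0.02 0 0" --pt "-1 0.7 0 0 0" --pt "-1 0.5 0 0 0" --pt "-1 0.4 0 0 0" --pt "-1 0.2 0 0 0" --pt "-1 0 0 0 0" --pt "0.5 0 0 0 0" --pt "0.5 0 0 0 0" --pt "0.5 0 0 0 0" --pt "0.5 -0.5 0 0 0" --pt "0.5 -1 0 0 0" --pt "0.5 -1 0 0 0"

```text
time: 33.2
tool_pos: [0.5823, 0.2352, 0.2934]
ee_rot: [1.281, 1.161, -1.284]
contact_force: [1.1, 0.0, 0.2]
finger_gap: 0.0641
```

```bash
python3 look.py b4;python3 -c "
from h import *
plan(.4394,-.1857,.26)"
```

```text
red DRAWER 56 [-0.098 -0.081]
red DRAWER 50 [-0.095 -0.135]
yellow DRAWER 50 [-0.098  0.022]
yellow DRAWER 54 [-0.098 -0.026]
blue 57 [232.3 231.1] [ 0.4393 -0.1867  0.014 ]
blue 64 [200.9 241.4] [ 0.4311 -0.2758  0.014 ]
pos [0.5841 0.2371 0.3013] yaw -5.73 gap 0.0643 t 33.25 F [2.7 1.8 4.9] -> units [ 0.96 -2.55 10.88] roll -0.05
```

View pics/b4.png

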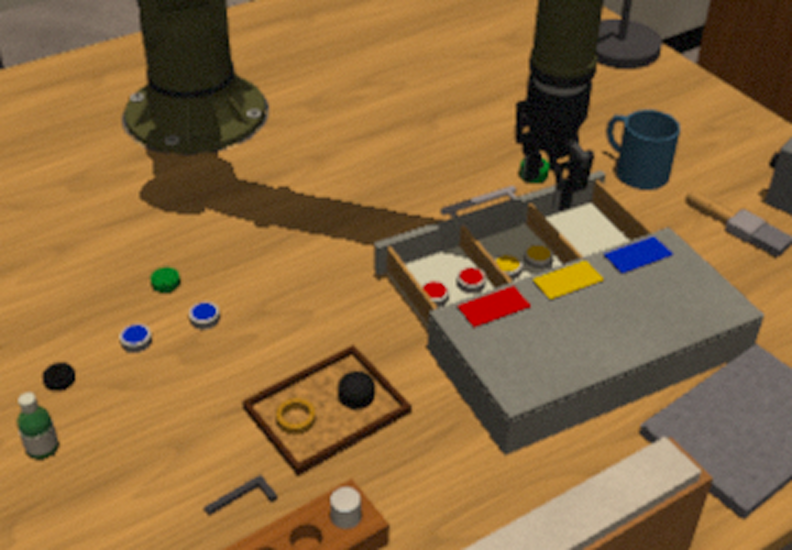

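Reds and yellows are in place. Now the blues, starting with the one at (.439,-.186).

Request:
send_rows --pt "0.5 0 -0.24 1 0" --pt "0.5 0.1 -0.24 1 0" --pt "0.5 0.1 -0.24 1 0" --pt "0.5 0.1 -0.24 1 0" --pt "0.5 0.1 -0.24 1 0" --pt "0.5 0.1 -0.24 1 0" --pt "0.5 0.1 -0.24 1 0" --pt "0.5 0.1 -0.24 1 0" --pt "0.5 0.1 -0.24 1 0" --pt "0.5 0.1 -0.24 1 0" --pt "0.5 0 -0.2 0.9 0" --pt "0.5 0 0 0 0"

```text
time: 34.45
tool_pos: [0.4335, -0.1933, 0.2566]
ee_rot: [1.286, 1.154, -1.291]
contact_force: [0.5, -0.7, -0.1]
finger_gap: 0.0641
```

Request:
send_rows --pt "0.5 0 0 0 0"

```text
time: 34.55
tool_pos: [0.4353, -0.1887, 0.2569]
ee_rot: [1.284, 1.158, -1.284]
contact_force: [-0.2, 1.0, 0.4]
finger_gap: 0.064
```

```bash
python3 -c "
from h import *
plan(.4394,-.1857,.177)"
```

```text
pos [ 0.4353 -0.1887  0.2569] yaw -5.87 gap 0.064 t 34.55 F [-0.2  1.   0.4] -> units [ 2.    0.09 -0.08] roll -0.07
```

Request:
send_rows --pt "0.5 0.7 0.07 -0.05 0" --pt "0.5 0.7 0 0 0" --pt "0.5 0.4 0 0 0" --pt "0.5 0.2 0 0 0" --pt "0.5 0 0 0 0" --pt "-1 0 0 0 0" --pt "-1 0 0 0 0" --pt "-1 0 0 0 0" --pt "-1 0 0 0 0" --pt "-1 0 0 0 0"

```text
time: 35.55
tool_pos: [0.4393, -0.1863, 0.1782]
ee_rot: [1.283, 1.158, -1.282]
contact_force: [-1.0, 0.8, 5.4]
finger_gap: 0.0351
```

Request:
send_rows --pt "-1 -0.4 0 0 0" --pt "-1 -0.6 0 0 0" --pt "-1 -0.9 0 0 0" --pt "-1 -0.9 0 0 0" --pt "-1 0 0 0 0"

```text
time: 36.05
tool_pos: [0.4408, -0.1867, 0.294]
ee_rot: [1.282, 1.149, -1.28]
contact_force: [0.1, -0.0, 0.5]
finger_gap: 0.0355
```

```bash
python3 -c "
from h import *
plan(.5921,.3424,.29)"
```

```text
pos [ 0.4408 -0.1867  0.294 ] yaw -5.75 gap 0.0355 t 36.05 F [ 0.1 -0.   0.5] -> units [  0.04   2.44 -13.54] roll -0.05
```

Request:
send_rows --pt "-1 0 0.1 -0.6 0" --pt "-1 0 0.18 -1 0" --pt "-1 0 0.18 -1 0" --pt "-1 0 0.18 -1 0" --pt "-1 0 0.18 -1 0" --pt "-1 0 0.18 -1 0" --pt "-1 0 0.18 -1 0" --pt "-1 0 0.18 -1 0" --pt "-1 0 0.18 -1 0" --pt "-1 0 0.18 -1 0" --pt "-1 0 0.18 -1 0" --pt "-1 0 0.18 -1 0"

```text
time: 37.25
tool_pos: [0.5682, 0.2684, 0.2884]
ee_rot: [1.283, 1.159, -1.283]
contact_force: [0.8, -1.2, 0.6]
finger_gap: 0.0349
```

Request:
send_rows --pt "-1 0 0.18 -1 0" --pt "-1 0 0.18 -0.9 0" --pt "-1 0 0 0 0" --pt "-1 0 0 0 0"

```text
time: 37.65
tool_pos: [0.5891, 0.3422, 0.2882]
ee_rot: [1.281, 1.162, -1.282]
contact_force: [-0.6, 0.1, -0.4]
finger_gap: 0.0348
```

```bash
python3 -c "
from h import *
plan(.5921,.3424,.193)"
```

```text
pos [0.5891 0.3422 0.2882] yaw -5.63 gap 0.0348 t 37.65 F [-0.6  0.1 -0.4] -> units [ 2.38  0.08 -0.01] roll -0.03
```

Request:
send_rows --pt "-1 0.6 0.07 0 0" --pt "-1 0.7 0 0 0" --pt "-1 0.5 0 0 0" --pt "-1 0.4 0 0 0" --pt "-1 0.2 0 0 0" --pt "-1 0 0 0 0" --pt "0.5 0 0 0 0" --pt "0.5 0 0 0 0" --pt "0.5 0 0 0 0" --pt "0.5 -0.5 0 0 0" --pt "0.5 -1 0 0 0" --pt "0.5 -1 0 0 0"

```text
time: 38.85
tool_pos: [0.5921, 0.3409, 0.2948]
ee_rot: [1.282, 1.161, -1.283]
contact_force: [1.0, 0.2, 0.5]
finger_gap: 0.0641
```

```bash
python3 look.py b5;python3 -c "
from h import *
plan(.4314,-.2748,.26)"
```

```text
red DRAWER 150 [-1.309  0.992]
red DRAWER 54 [-0.097 -0.081]
red DRAWER 48 [-0.095 -0.135]
yellow DRAWER 55 [-0.097  0.023]
yellow DRAWER 56 [-0.098 -0.025]
blue DRAWER 45 [-0.097  0.128]
blue 65 [201.  241.4] [ 0.4313 -0.2756  0.014 ]
pos [0.5935 0.3429 0.3034] yaw -5.74 gap 0.0639 t 38.9 F [2.4 2.5 4.7] -> units [ 0.95 -2.5  15.78] roll -0.05
```

View pics/b5.png

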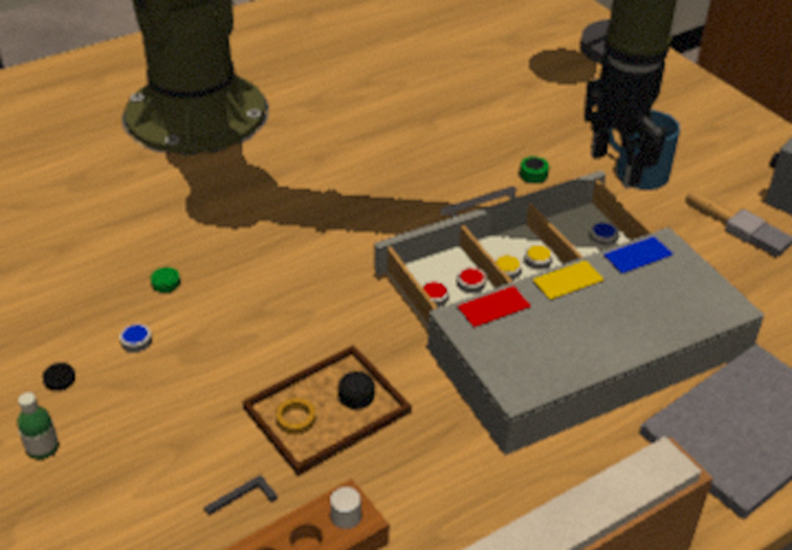

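Blue 1 lies in the blue compartment (crop (603,233)). The last blue is at crop (135,337).

Request:
send_rows --pt "0.5 0 -0.16 1 0" --pt "0.5 0 -0.16 1 0" --pt "0.5 0 -0.16 1 0" --pt "0.5 0 -0.16 1 0" --pt "0.5 0 -0.16 1 0" --pt "0.5 0 -0.16 1 0" --pt "0.5 0 -0.16 1 0" --pt "0.5 0 -0.16 1 0" --pt "0.5 0 -0.16 1 0" --pt "0.5 0 -0.16 1 0" --pt "0.5 0.1 -0.16 1 0" --pt "0.5 0.1 -0.16 1 0"

```text
time: 40.1
tool_pos: [0.4677, -0.1301, 0.2861]
ee_rot: [1.281, 1.157, -1.282]
contact_force: [1.1, -0.1, -0.5]
finger_gap: 0.0642
```

Request:
send_rows --pt "0.5 0.1 -0.16 1 0" --pt "0.5 0.2 -0.16 1 0" --pt "0.5 0.2 -0.1 0.7 0" --pt "0.5 0.2 0 0 0" --pt "0.5 0 0 0 0" --pt "0.5 0 0 0 0"

```text
time: 40.7
tool_pos: [0.4412, -0.2332, 0.2574]
ee_rot: [1.281, 1.161, -1.28]
contact_force: [0.6, -0.2, 1.4]
finger_gap: 0.0639
```

```bash
python3 -c "
from h import *
plan(.4314,-.2748,.177)"
```

```text
pos [ 0.4412 -0.2332  0.2574] yaw -5.6 gap 0.0639 t 40.7 F [ 0.6 -0.2  1.4] -> units [ 2.01 -0.14  1.06] roll -0.02
```

Request:
send_rows --pt "0.5 0 -0.07 0.53 0" --pt "0.5 0 -0.07 0.53 0" --pt "0.5 0 0 0 0" --pt "0.5 0 0 0 0"

```text
time: 41.1
tool_pos: [0.4314, -0.2752, 0.2573]
ee_rot: [1.282, 1.16, -1.281]
contact_force: [0.3, 0.7, 0.3]
finger_gap: 0.0639
```

```bash
python3 -c "
from h import *
plan(.4314,-.2748,.177)"
```

```text
pos [ 0.4314 -0.2752  0.2573] yaw -5.67 gap 0.0639 t 41.1 F [0.3 0.7 0.3] -> units [ 2.01 -0.   -0.01] roll -0.03
```

Request:
send_rows --pt "0.5 0.7 0 0 0" --pt "0.5 0.7 0 0 0" --pt "0.5 0.4 0 0 0" --pt "0.5 0.2 0 0 0" --pt "0.5 0 0 0 0" --pt "-1 0 0 0 0" --pt "-1 0 0 0 0" --pt "-1 0 0 0 0" --pt "-1 0 0 0 0" --pt "-1 0 0 0 0"

```text
time: 42.1
tool_pos: [0.4314, -0.2766, 0.1783]
ee_rot: [1.282, 1.158, -1.282]
contact_force: [0.3, 1.6, 5.3]
finger_gap: 0.0351
```

Request:
send_rows --pt "-1 -0.4 0 0 0" --pt "-1 -0.6 0 0 0" --pt "-1 -0.9 0 0 0" --pt "-1 -0.9 0 0 0" --pt "-1 0 0 0 0"

```text
time: 42.6
tool_pos: [0.4329, -0.277, 0.2948]
ee_rot: [1.281, 1.149, -1.28]
contact_force: [0.9, 0.3, 0.2]
finger_gap: 0.0349
```

```bash
python3 -c "
from h import *
plan(.5873,.2927,.29)"
```

```text
pos [ 0.4329 -0.277   0.2948] yaw -5.73 gap 0.0349 t 42.6 F [0.9 0.3 0.2] -> units [  0.04   2.42 -14.56] roll -0.05
```

Request:
send_rows --pt "-1 0 0.1 -0.6 0" --pt "-1 0 0.17 -1 0" --pt "-1 0 0.17 -1 0" --pt "-1 0 0.17 -1 0" --pt "-1 0 0.17 -1 0" --pt "-1 0 0.17 -1 0" --pt "-1 0 0.17 -1 0" --pt "-1 0 0.17 -1 0" --pt "-1 0 0.17 -1 0" --pt "-1 0 0.17 -1 0" --pt "-1 0 0.17 -1 0" --pt "-1 0 0.17 -1 0"

```text
time: 43.8
tool_pos: [0.5558, 0.1787, 0.2891]
ee_rot: [1.283, 1.159, -1.283]
contact_force: [1.2, -0.9, 0.8]
finger_gap: 0.0352
```

Request:
send_rows --pt "-1 0 0.17 -1 0" --pt "-1 0 0.17 -1 0" --pt "-1 0 0.1 -0.8 0" --pt "-1 0 0 0 0" --pt "-1 0 0 0 0"

```text
time: 44.3
tool_pos: [0.5838, 0.2879, 0.2889]
ee_rot: [1.281, 1.161, -1.281]
contact_force: [-0.5, -0.7, -0.5]
finger_gap: 0.0349
```

```bash
python3 -c "
from h import *
plan(.5873,.2927,.193)"
```

```text
pos [0.5838 0.2879 0.2889] yaw -5.63 gap 0.0349 t 44.3 F [-0.5 -0.7 -0.5] -> units [ 2.4   0.08 -0.13] roll -0.03
```

Request:
send_rows --pt "-1 0.6 0.07 -0.12 0" --pt "-1 0.7 0 0 0" --pt "-1 0.5 0 0 0" --pt "-1 0.4 0 0 0" --pt "-1 0.2 0 0 0" --pt "-1 0 0 0 0" --pt "0.5 0 0 0 0" --pt "0.5 0 0 0 0" --pt "0.5 0 0 0 0" --pt "0.5 -0.5 0 0 0" --pt "0.5 -1 0 0 0" --pt "0.5 -1 0 0 0"

```text
time: 45.5
tool_pos: [0.5872, 0.2916, 0.2948]
ee_rot: [1.282, 1.161, -1.283]
contact_force: [0.8, 0.3, 0.2]
finger_gap: 0.0642
```

```bash
python3 look.py b6;python3 -c "
from h import *
plan(*(TAG['yellow']+XC*-.27),.30)"
```

```text
red DRAWER 53 [-0.096 -0.081]
red DRAWER 50 [-0.094 -0.136]
yellow DRAWER 55 [-0.097  0.022]
yellow DRAWER 58 [-0.097 -0.025]
blue DRAWER 43 [-0.097  0.129]
blue DRAWER 36 [-0.098  0.083]
pos [0.5887 0.2936 0.3031] yaw -5.73 gap 0.064 t 45.55 F [2.9 2.6 5.7] -> units [ 0.03 -4.28  2.08] roll -0.05
```

View pics/b6.png

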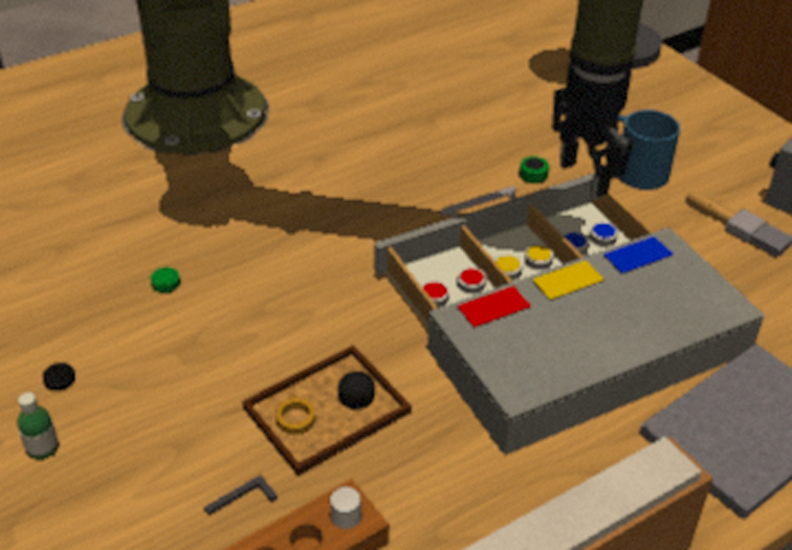

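All six filters are in their compartments (reds (433,291),(470,278), yellows (508,264),(540,256), blues (575,240),(603,233)), and ring and cup are in the tray. Next I go in front of the handle with the fingers shut.

Request:
send_rows --pt "-1 0 -0.75 0.35 0" --pt "-1 0 -0.75 0.35 0" --pt "-1 0 -0.75 0.35 0" --pt "-1 0 -0.75 0.35 0" --pt "-1 0 -0.75 0.35 0" --pt "-1 0 -0.75 0.35 0" --pt "-1 0 0 0 0" --pt "-1 0 0 0 0"

```text
time: 46.35
tool_pos: [0.4002, 0.2259, 0.2937]
ee_rot: [1.283, 1.155, -1.281]
contact_force: [1.0, 0.2, -0.0]
finger_gap: -0.0001
```

```bash
python3 -c "
from h import *
plan(*(TAG['yellow']+XC*-.28),.20)
s=manip.sense();print(cab(s['tool_pos']))"
```

```text
pos [0.4002 0.2259 0.2937] yaw -5.79 gap -0.0001 t 46.35 F [ 1.   0.2 -0. ] -> units [ 2.34 -0.01 -0.08] roll -0.06
[-0.27981603 -0.0029538 ]
```

Request:
send_rows --pt "-1 0.7 0 -0.07 0" --pt "-1 0.7 0 0 0" --pt "-1 0.6 0 0 0" --pt "-1 0.3 0 0 0" --pt "-1 0 0 0 0" --pt "-1 0 0 0 0"

```text
time: 46.95
tool_pos: [0.4008, 0.2297, 0.2014]
ee_rot: [1.283, 1.162, -1.281]
contact_force: [-1.5, -0.2, -0.4]
finger_gap: -0.0
```

```bash
python3 look.py c1; python3 -c "
from h import *
plan(*(TAG['yellow']+XC*-.24),.20)"
```

```text
red DRAWER 52 [-0.096 -0.081]
red DRAWER 49 [-0.094 -0.135]
yellow DRAWER 57 [-0.097  0.023]
yellow DRAWER 57 [-0.097 -0.025]
blue DRAWER 43 [-0.097  0.129]
blue DRAWER 38 [-0.099  0.083]
pos [0.401  0.2296 0.2018] yaw -5.72 gap 0.0003 t 47.0 F [-0.3  0.7  0.4] -> units [0.05 0.98 0.02] roll -0.04
```

View pics/c1.png

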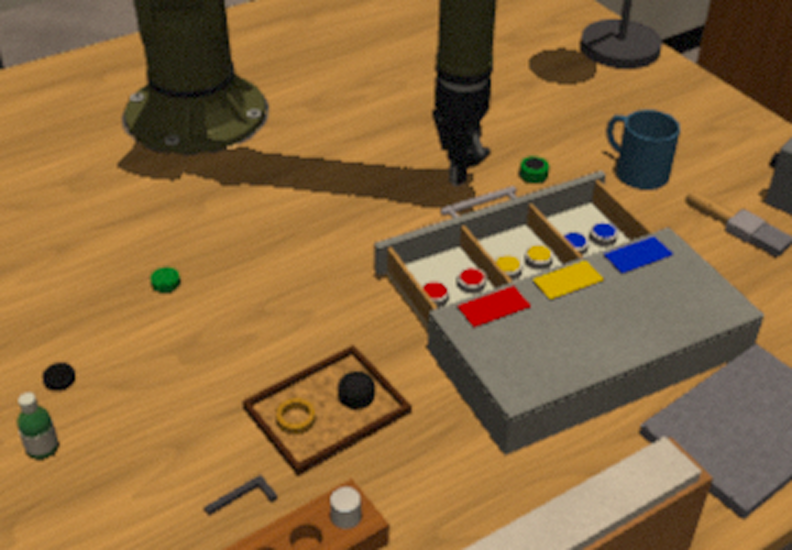

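The shut fingers stand just in front of the handle bar (crop (462,180)), and the drawer contents are unchanged. Pushing slowly.

Request:
send_rows --pt "-1 0 0.2 0 0" --pt "-1 0 0.2 0 0" --pt "-1 0 0.2 0 0" --pt "-1 0 0.15 0 0" --pt "-1 0 0.15 0 0" --pt "-1 0 0.2 0 0" --pt "-1 0 0.2 0 0" --pt "-1 0 0.2 0 0" --pt "-1 0 0.2 0 0" --pt "-1 0 0.2 0 0" --pt "-1 0 0.2 0 0" --pt "-1 0 0.2 0 0"

```text
time: 48.2
tool_pos: [0.4923, 0.2196, 0.2006]
ee_rot: [1.283, 1.161, -1.283]
contact_force: [-2.4, 1.3, -0.8]
finger_gap: 0.0001
```

Request:
send_rows --pt "-1 0 0.2 0 0" --pt "-1 0 0.2 0 0" --pt "-1 0 0.2 0 0" --pt "-1 0 0.2 0 0" --pt "-1 0 0.2 0 0"

```text
time: 48.7
tool_pos: [0.5322, 0.2155, 0.2007]
ee_rot: [1.283, 1.16, -1.283]
contact_force: [-1.6, 2.5, -0.6]
finger_gap: -0.0
```

```bash
python3 look.py c2; python3 -c "
from h import *
plan(*(TAG['yellow']+XC*-.097),.20)"
```

```text
pos [0.5337 0.2149 0.2009] yaw -5.82 gap -0.0001 t 48.75 F [ 1.1 -0.9  0.6] -> units [ 0.02  1.22 -0.03] roll -0.06
```

View pics/c2.png

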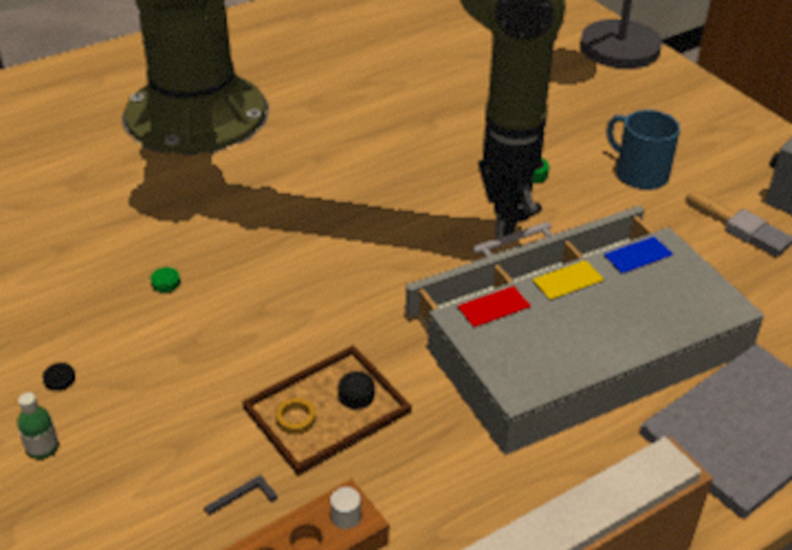

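The drawer is closing straight (front panel now at crop (410,295)-(640,215)), about 45 mm to go. I continue in smaller steps.

Request:
send_rows --pt "-1 0 0.2 0 0" --pt "-1 0 0.2 0 0" --pt "-1 0 0.2 0 0" --pt "-1 0 0.15 0 0" --pt "-1 0 0.1 0 0" --pt "-1 0 0.1 0 0" --pt "-1 0 0.1 0 0" --pt "-1 0 0.05 0 0"

```text
time: 49.55
tool_pos: [0.5758, 0.2109, 0.2007]
ee_rot: [1.283, 1.16, -1.283]
contact_force: [-2.3, -0.1, 2.2]
finger_gap: 0.0001
```

Request:
send_rows --pt "-1 0 0.05 0 0" --pt "-1 0 0.05 0 0"

```text
time: 49.75
tool_pos: [0.5794, 0.2106, 0.2007]
ee_rot: [1.282, 1.16, -1.283]
contact_force: [-1.3, -0.1, 1.2]
finger_gap: 0.0002
```

```bash
python3 look.py c3; python3 -c "
from h import *
plan(*(TAG['yellow']+XC*-.097),.20)"
```

```text
pos [0.5798 0.2105 0.2007] yaw -5.76 gap -0.0002 t 49.8 F [-1.5  0.4  0.1] -> units [ 0.02  0.06 -0.03] roll -0.05
```

View pics/c3.png

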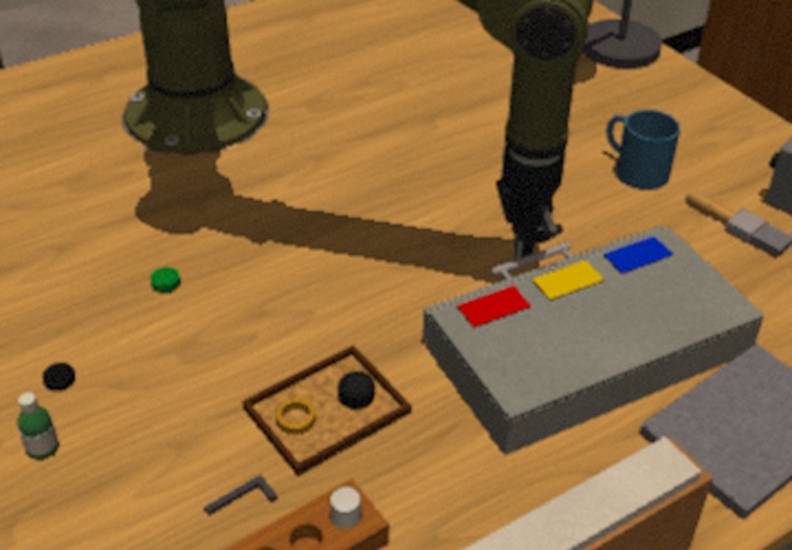

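It looks nearly flush, but no stop has been felt yet (about 2 N). I push on in 2 mm steps until the force rises.

Request:
send_rows --pt "-1 0 0.05 0 0" --pt "-1 0 0.05 0 0" --pt "-1 0 0 0 0"

```text
time: 50.1
tool_pos: [0.5826, 0.2105, 0.2006]
ee_rot: [1.281, 1.161, -1.285]
contact_force: [-5.5, -0.1, 2.8]
finger_gap: -0.0003
```

Request:
send_rows --pt "-1 0 0.05 0 0" --pt "-1 0 0.05 0 0" --pt "-1 0 0 0 0"

```text
time: 50.4
tool_pos: [0.584, 0.2108, 0.2005]
ee_rot: [1.275, 1.165, -1.29]
contact_force: [-14.0, -3.1, 11.3]
finger_gap: 0.0001
```

The end stop is felt (14 N). Backing off and raising.

Request:
send_rows --pt "-1 0 -0.2 0 0" --pt "-1 0 -0.4 0 0" --pt "-1 0 -0.5 0 0" --pt "-1 -0.5 -0.2 0 0" --pt "-1 -1 0 0 0" --pt "-1 -1 0 0 0" --pt "-1 -1 -0.5 0 0" --pt "-1 0 -0.5 0 0" --pt "-1 0 0 0 0" --pt "-1 0 0 0 0"

```text
time: 51.4
tool_pos: [0.4962, 0.2186, 0.3407]
ee_rot: [1.283, 1.157, -1.282]
contact_force: [-0.3, -0.4, -1.0]
finger_gap: 0.0002
```

```bash
python3 look.py d1; python3 -c "
from h import *
print(manip.sense()['tool_pos'],manip.sense()['contact_force'])
p,d=optics.grab_frame('top')
for c in ['red','yellow','blue','green']:
    print(c,[(a,x.round()) for a,x in blobs(p,c)])
cv2.imwrite('pics/d2.png',cv2.resize(p[80:280,190:520],None,fx=2.3,fy=2.3,interpolation=cv2.INTER_CUBIC)[:,:,::-1])"
```

```text
[0.49650168 0.21831749 0.34029705] [ 0.64252122 -0.98163363 -0.00445432]
red [(355, array([310., 151.])), (2770, array([ 55., 320.]))]
yellow [(366, array([274., 147.])), (16, array([396., 167.]))]
blue [(165, array([244., 143.]))]
green [(25, array([492., 201.])), (95, array([221., 238.])), (135, array([412., 263.]))]
```

View pics/d2.png

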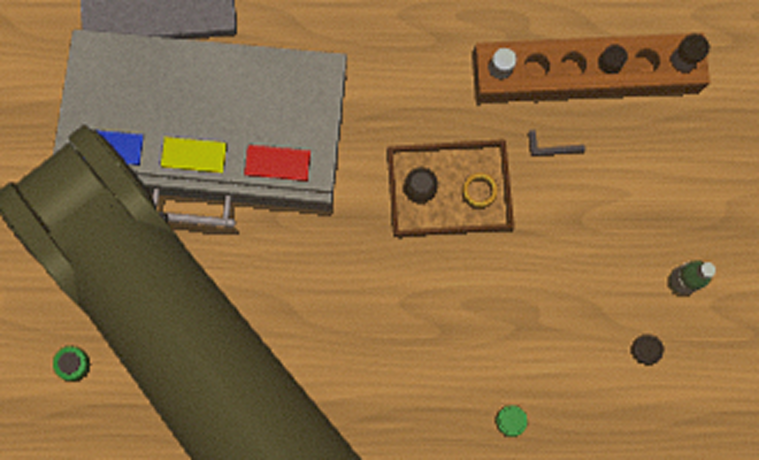

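View pics/d1.png

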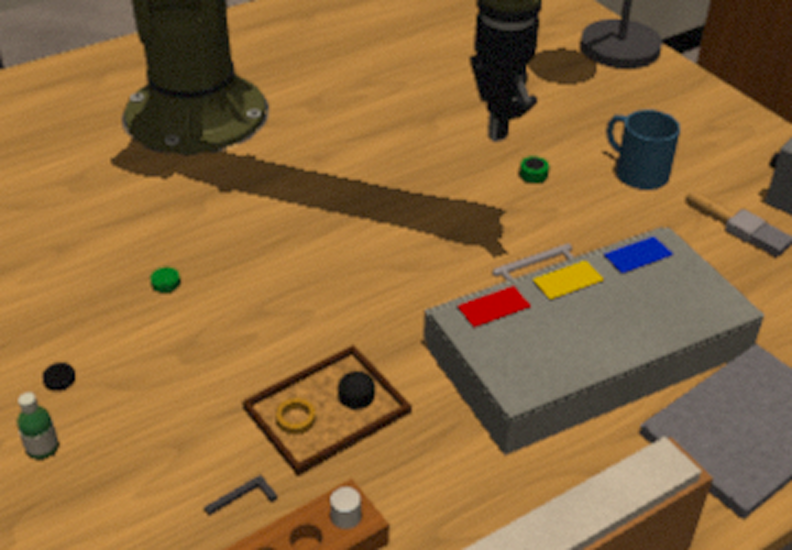

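The drawer looks flush, the ring (480,190) and cup (420,185) are in the tray, and the bystanders are where they were. I'll check the handle position numerically.

```bash
python3 -c "
from h import *
for z,(u,v) in [(.04,(168,216)),(.04,(236,223)),(.066,(334,196)),(.058,(331,205))]:
    print(z,cab(ray('top',190+u/2.3,80+v/2.3,z)).round(4))
p,d=optics.grab_frame('top')
cv2.imwrite('pics/d3.png',cv2.resize(p[130:190,250:350],None,fx=7,fy=7,interpolation=cv2.INTER_CUBIC)[:,:,::-1])"
```

```text
0.04 [-0.0773  0.0275]
0.04 [-0.0775 -0.0607]
0.066 [-0.0363 -0.1822]
0.058 [-0.0462 -0.1795]
```

View pics/d3.png

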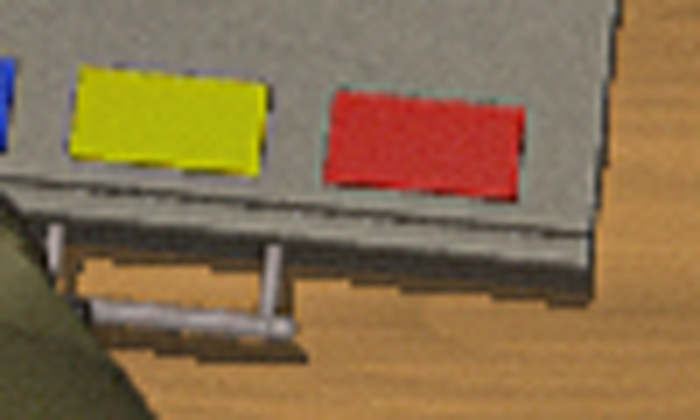

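The handle is at cabinet x = -77 mm, exactly as expected for a shut drawer, and the panel sits flush against the front edge. Handing in.

```bash
python3 -c "
from plant import manip
print(manip.job_done())"
```

```text
the job is handed in; nothing more can be done
None
```

The job is handed in at about 51.6 s of the 210 s allowed; it reports no verdict. I moved the eyecup and the T-ring from the drawer into the cork tray. Then I laid all six filters flat, two side by side, in the compartments of their own colours, and pushed the drawer shut by its handle at about 0.1 m/s or less.

**Last checks:**
- **Filters:** before the push, each filter was within 30 mm of its plate's middle across the cabinet, against a limit of 50 mm. They cannot be seen now that the drawer is shut.
- **Drawer:** the end stop was felt at 14 N, and the handle then measured 77 mm in front of the yellow plate's centre, as expected when shut.
- **Tray and bystanders:** both eyepiece parts are in the tray. The dust cap, bottle, hex key, mug and the green look-alikes appear unmoved in the pictures.
- **Robot:** it is clear of everything.

I saw no filter knocked aside and no slackened grip, and no check failed or disagreed.

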